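# Transfer a row of sample bottles to the bench rack in the same sequence

## Robot

A 6-joint arm with a two-finger parallel gripper is mounted at the origin on the work surface. World frame = base frame: x ahead of the robot, y to its left, z up, the work surface at z = 0. Lengths are in m, angles in rad, forces in N, time in s.
With the tool pointing down it reaches from about 0.225 to 0.725 m from the base axis. Payload 3.1 kg.
Tool frame: the origin (TCP) lies midway between the tips of the shut fingers; the grasp point (between the pads) lies 19 mm behind it; z points along the fingers, y is the direction in which the jaws open and shut (so a half turn about z gives the same grasp; the last joint's range is limited). The gripper opens to 85 mm and grips with 20 to 120 N. Pads are 22 mm wide; open, the fingers measure 114 mm over their backs; the gripper's body (76 mm by 85 mm) begins 54 mm behind the grasp point. The pads swing forward as they close: fully open they stand 13 mm farther back than shut.
Start: joints at [-1.386, 0.048, 0.099, 1.622, 0, 1.443], TCP at [0.162, -0.5, 0.231] pointing down, gripper open.
Joint ranges: [-2.91, 2.91], [-0.99, 1.94], [-1.21, 1.42], [-2.12, 2.29], [-1.49, 1.47], [-3.14, 3.14]. Speed limits (rad/s): [2.79, 2.79, 3.14, 3.14, 3.14, 3.14].

## Interface

Orientations are given as a unit quaternion [x, y, z, w].
In Python, from bench import r gives the robot as it stands.
- The arm moves only by the tool apply_moves, never from a script. Its argument "motion" is a list of rows, each a list of 7 numbers: the opening, from 0 (shut) to 1 (fully open), then the shift along the tool's x, y, z in mm, then the turn, a rotation vector about the tool's x, y, z in rad. In form: [[gripper, x, y, z, wx, wy, wz], ...]. A call has exactly 5 rows; each row shifts and turns the pose as measured when the row begins, along the tool's axes as they then stand; what a row does not reach is not made up. A row lasts 1/8 s, in which the tool goes at most 62.5 mm and 10.7 degrees, less where a joint would pass 70% of its speed; a pose out of reach is approached as far as the arm can. A call with a gripper value outside its range is refused whole. The fingers move at their own pace and stop on an object; the grip force is fixed at half the most. Time passes only in rows, so rows that do not move let the fingers close, or fill a call up. It gives the time, the measured TCP pose, the force and the opening at its end, in the units of the state.
- r.sense(): the state, without advancing time (a new reading comes with each control period).
- r.read_camera(name): name is "side" or "top"; returns a dict with "color" (480x640x3 uint8, red, green, blue), "depth" (480x640 float32, m along the optical axis (not along the pixel's ray), 0 where there is no reading), "camera_matrix" (3x3 intrinsics, pixels), "k1" (the pictures are not rectified: a ray, as slopes to the right and down, at radius r is drawn at 1 + k1 r^2 times it, then the intrinsics apply), "R" (3x3) and "t" (3): a world point X has camera coordinates R X + t. Camera axes: x right, y down, z forward; pixel columns grow to the right and rows downward; lengths in m; the calibration is good to about 2 mm. A picture is of the moment at which its call begins.
- r.close_job(): hands the job in, once; it reports no verdict.
The state is a dict: "clock": time; "joint_pos": joint angles; "dq": joint speeds; "joint_torque": joint torques, N m; "position": TCP position; "tool_rot": TCP orientation; "force": force on the tool from outside, world axes, zero at the start; "wrist_torque": the same for the moment, N m; "grip_width": opening from 0.0 (shut) to 1.0 (fully open).
Only numpy, scipy, OpenCV 4.12 (cv2) and the standard library are available. Lean on these libraries where they do the work, as an engineer would, in place of code of your own. Each camera call takes 0.05 s, during which the arm holds its last target.

## Task

Move the four sample bottles from the white carrier into the empty metal rack, one to a compartment, keeping their sequence: they are unlabelled and known only by their place in the row. In both racks the first place is the one next to the blue label holder, so the bottle nearest the carrier's holder must end nearest the metal rack's holder, and so on down the row. Leave all four standing upright, and never let one tip over on the way.

Things in the scene. Friction and masses are not known exactly. Their poses are not given: they have to be found in the camera images.
- tall_bottle: Tall round white plastic bottle with a white screw cap: 36 mm diameter (straight-sided up to 72 mm), cap 26 mm diameter, 100 mm high overall; about 110 g. A good place to grip is the body, 54 mm above the foot. Loose; starts in one compartment of the white carrier. Origin: centre of its foot.
- slim_vial: Slim straight amber glass vial with a white screw cap: 28 mm diameter (straight-sided up to 76 mm), cap 24 mm diameter, 96 mm high overall; about 60 g. Grip the body, 56 mm above the foot. Loose; starts in one compartment of the white carrier. Origin: centre of its foot.
- round_bottle: Amber glass bottle with sloping round shoulders and a narrow black screw cap: body 38 mm diameter up to 44 mm, shoulders ending at 56 mm, cap 24 mm diameter from 62 to 84 mm (the top); about 100 g. Grip the cap, 76 mm above the foot. Loose; starts in one compartment of the white carrier. Origin: centre of its foot.
- wide_jar: Low wide amber glass jar with a flush white screw cap, 38 mm diameter all the way up, 62 mm high overall; about 100 g. Grip it 50 mm above the foot. Loose; starts in one compartment of the white carrier. Origin: centre of its foot.
- pad_tall_bottle: Fixed dark grey rubber pad, 50 x 50 x 2 mm, on the floor of the carrier compartment in which the tall bottle starts; it stays there and so records that place. Origin: centre of its underside, 4 mm above the bench, at the compartment's centre.
- pad_slim_vial: Fixed dark grey rubber pad, 50 x 50 x 2 mm, on the floor of the carrier compartment in which the slim vial starts; it stays there and so records that place. Origin: centre of its underside, 4 mm above the bench, at the compartment's centre.
- pad_round_bottle: Fixed dark grey rubber pad, 50 x 50 x 2 mm, on the floor of the carrier compartment in which the round bottle starts; it stays there and so records that place. Origin: centre of its underside, 4 mm above the bench, at the compartment's centre.
- pad_wide_jar: Fixed dark grey rubber pad, 50 x 50 x 2 mm, on the floor of the carrier compartment in which the wide jar starts; it stays there and so records that place. Origin: centre of its underside, 4 mm above the bench, at the compartment's centre.
- carrier_tag: Blue tent-shaped label holder, 50 x 22 x 19 mm, on the end ledge at either end of the fixed white carrier (four 54 x 54 mm compartments in a row, pitch 58 mm, walls 28 mm high; 62 x 284 mm overall); the first place is next to it. Origin: its underside's centre, on the row's centre line, 43, 101, 159 and 217 mm from the centres of compartments 1 to 4. y lies along the row, x across.
- steel_rack: The empty fixed metal rack: four 54 x 54 mm compartments in a row, pitch 58 mm, walls 28 mm high, 62 x 284 mm overall. Origin: centre of its underside on the bench; y along the row, x across. Its own blue label holder (top 47 mm above the bench) is at y = +130 mm. Compartment centres, x = 0: first y = +87 mm, second +29, third -29, fourth -87 mm. Bottles stand on pads 6 mm above the bench.
Mind the look-alikes: they are no part of the job. Leave any purple look-alike of the round_bottle alone. What is shaped like the slim_vial but green is not meant.

How it is judged:
At the end, for the whole second after the job is handed in: Each bottle stands in the metal rack's compartment whose number from its label holder is that of the carrier compartment it started in: foot within 20 mm of the centre each way and below 12 mm over the bench, tilt under 0.12 rad, at rest (((horizontal distance between pad_tall_bottle and carrier_tag between 0.023 and 0.063 m and y of tall_bottle in the frame of steel_rack between 0.067 and 0.107 m) or (horizontal distance between pad_tall_bottle and carrier_tag between 0.081 and 0.121 m and y of tall_bottle in the frame of steel_rack between 0.009 and 0.049 m) or (horizontal distance between pad_tall_bottle and carrier_tag between 0.139 and 0.179 m and y of tall_bottle in the frame of steel_rack between -0.049 and -0.009 m) or (horizontal distance between pad_tall_bottle and carrier_tag between 0.197 and 0.237 m and y of tall_bottle in the frame of steel_rack between -0.107 and -0.067 m)) and x of tall_bottle in the frame of steel_rack between -0.02 and 0.02 m and z of tall_bottle in the frame of steel_rack between 0 and 0.012 m and angle between each of tall_bottle, slim_vial, round_bottle, wide_jar's own z axis and vertical below 0.12 rad and linear speed of each of tall_bottle, slim_vial, round_bottle, wide_jar below 0.03 m/s and angular speed of each of tall_bottle, slim_vial, round_bottle, wide_jar below 0.4 rad/s and ((horizontal distance between pad_slim_vial and carrier_tag between 0.023 and 0.063 m and y of slim_vial in the frame of steel_rack between 0.067 and 0.107 m) or (horizontal distance between pad_slim_vial and carrier_tag between 0.081 and 0.121 m and y of slim_vial in the frame of steel_rack between 0.009 and 0.049 m) or (horizontal distance between pad_slim_vial and carrier_tag between 0.139 and 0.179 m and y of slim_vial in the frame of steel_rack between -0.049 and -0.009 m) or (horizontal distance between pad_slim_vial and carrier_tag between 0.197 and 0.237 m and y of slim_vial in the frame of steel_rack between -0.107 and -0.067 m)) and x of slim_vial in the frame of steel_rack between -0.02 and 0.02 m and z of slim_vial in the frame of steel_rack between 0 and 0.012 m and ((horizontal distance between pad_round_bottle and carrier_tag between 0.023 and 0.063 m and y of round_bottle in the frame of steel_rack between 0.067 and 0.107 m) or (horizontal distance between pad_round_bottle and carrier_tag between 0.081 and 0.121 m and y of round_bottle in the frame of steel_rack between 0.009 and 0.049 m) or (horizontal distance between pad_round_bottle and carrier_tag between 0.139 and 0.179 m and y of round_bottle in the frame of steel_rack between -0.049 and -0.009 m) or (horizontal distance between pad_round_bottle and carrier_tag between 0.197 and 0.237 m and y of round_bottle in the frame of steel_rack between -0.107 and -0.067 m)) and x of round_bottle in the frame of steel_rack between -0.02 and 0.02 m and z of round_bottle in the frame of steel_rack between 0 and 0.012 m and ((horizontal distance between pad_wide_jar and carrier_tag between 0.023 and 0.063 m and y of wide_jar in the frame of steel_rack between 0.067 and 0.107 m) or (horizontal distance between pad_wide_jar and carrier_tag between 0.081 and 0.121 m and y of wide_jar in the frame of steel_rack between 0.009 and 0.049 m) or (horizontal distance between pad_wide_jar and carrier_tag between 0.139 and 0.179 m and y of wide_jar in the frame of steel_rack between -0.049 and -0.009 m) or (horizontal distance between pad_wide_jar and carrier_tag between 0.197 and 0.237 m and y of wide_jar in the frame of steel_rack between -0.107 and -0.067 m)) and x of wide_jar in the frame of steel_rack between -0.02 and 0.02 m and z of wide_jar in the frame of steel_rack between 0 and 0.012 m); the robot touches nothing.
It fails at once if the tall bottle is tipped over (more than 0.7 rad from upright) (angle between tall_bottle's own z axis and vertical above 0.7 rad).
It fails at once if the slim vial is tipped over (more than 0.7 rad from upright) (angle between slim_vial's own z axis and vertical above 0.7 rad).
It fails at once if the round bottle is tipped over (more than 0.7 rad from upright) (angle between round_bottle's own z axis and vertical above 0.7 rad).
It fails at once if the wide jar is tipped over (more than 0.7 rad from upright) (angle between wide_jar's own z axis and vertical above 0.7 rad).
It also fails if it takes over 104 s, if anything falls off the work surface, if the arm or the gripper's body presses on something with over 40 N, if the wrist force passes 120 N, or if a joint passes its speed limit or range.

## Working session

There is one attempt and no reset: what is moved stays moved. The work goes in short steps, Python scripts to look and compute and a tool call to move; the robot and the scene stay as the last step left them, time stands still between calls to the robot, and variables do not carry over. Pictures are saved under pics/ and viewed, and the job is handed in when it is done.

Besides the shell and the picture viewer there is one more tool, called after "Emit:" by a JSON object that holds its "fn" and its "kwargs". apply_moves: Moves the arm, as the interface text tells. Its arguments: {"type":"object","properties":{"motion":{"type":"array"}},"required":["motion"]}

```bash
ls; mkdir -p pics
python3 - <<'E'
from bench import r
import cv2,numpy as np
s=r.sense(); print(s)
for n in("side","top"):
    d=r.read_camera(n); np.savez(f"{n}0.npz",**d)
    cv2.imwrite(f"pics/{n}0.png",d["color"][:,:,::-1]); print(n,d["camera_matrix"],d["k1"],d["R"],d["t"])
E
```

```text
pics
{'clock': 0.0, 'joint_pos': array([-1.38578863e+00,  4.87403103e-02,  9.75706735e-02,  1.62201146e+00,
        1.47860875e-06,  1.44301083e+00]), 'dq': array([-0.00129926,  0.00096534, -0.00045378,  0.00147135,  0.00085853,
        0.00145016]), 'joint_torque': array([ 1.06180289e-05, -3.38785601e+01,  3.20013535e+01,  2.05485185e-02,
       -1.26673135e-04, -1.17629639e-08]), 'position': array([ 0.16143151, -0.49890808,  0.23010899]), 'tool_rot': array([ 9.87794258e-01,  1.55759694e-01, -3.33717680e-05, -1.19191735e-03]), 'force': array([ 0.28300977,  1.17802237, -0.646416  ]), 'wrist_torque': array([0.01128864, 0.03112164, 0.02309848]), 'grip_width': 1.0000303551080336}
side [[603.493932     0.         316.95118892]
 [  0.         603.493932   235.57643041]
 [  0.           0.           1.        ]] -0.055537341509063524 [[ 0.99341999 -0.11316427 -0.01762298]
 [-0.08565841 -0.63201415 -0.77020825]
 [ 0.07602208  0.76664983 -0.63754896]] [-0.46913038  0.0961072   1.12843904]
top [[566.83207411   0.         326.12471443]
 [  0.         566.83207411 241.75756915]
 [  0.           0.           1.        ]] -0.11174290405780005 [[-0.07993874 -0.99678709 -0.00503001]
 [-0.96918662  0.07890281 -0.23334876]
 [ 0.23299591 -0.01377859 -0.9723801 ]] [0.0605194  0.49582818 1.18741856]
```

View pics/side0.png

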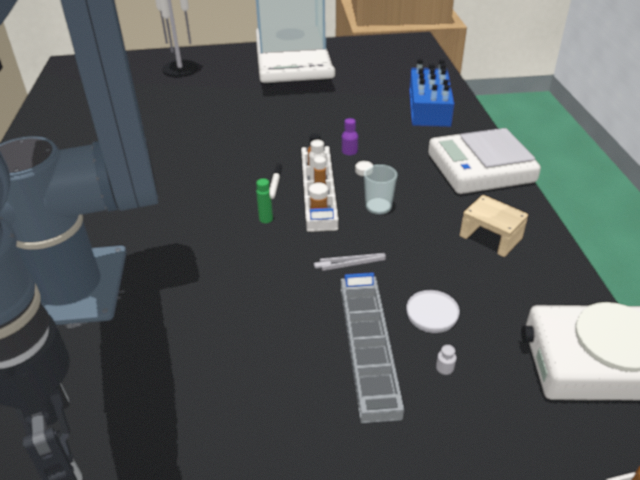

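View pics/top0.png

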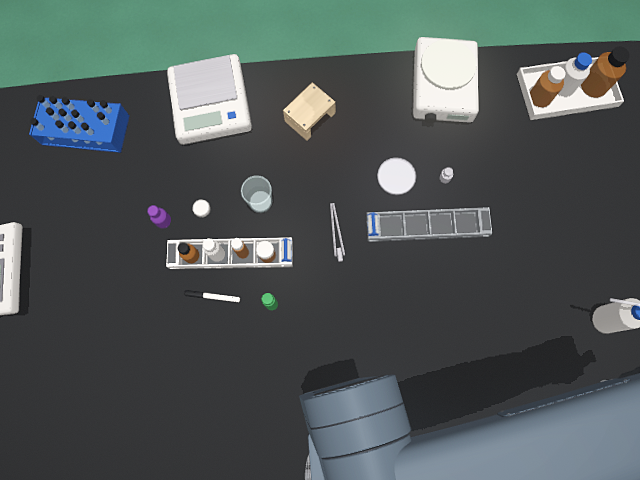

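The top view shows the carrier at (230,252), with its blue holder at the right end (287,250). Counting from the holder, the order is wide jar (265,251), slim vial (239,248), tall bottle (212,250), round bottle (187,252). The metal rack is at (430,223) with its holder at the left end (374,224). The green vial (269,300) and the purple bottle (158,215) are look-alikes. Next I'll measure.

```bash
cat > h.py <<'E'
import cv2,numpy as np
def load(f): return dict(np.load(f))
def rays(d,uv):
    K=d["camera_matrix"];uv=np.atleast_2d(np.array(uv,float))
    m=np.c_[(uv[:,0]-K[0,2])/K[0,0],(uv[:,1]-K[1,2])/K[1,1]]
    n=cv2.undistortPoints(uv.reshape(-1,1,2),K,np.array([float(d["k1"]),0,0,0,0])).reshape(-1,2)
    v=np.c_[n,np.ones(len(n))]@d["R"]; return -d["R"].T@d["t"],v,n
def onplane(d,uv,z):
    c,v,_=rays(d,uv); return c+v*((z-c[2])/v[:,2])[:,None]
def proj(d,X):
    X=np.atleast_2d(np.array(X,float)); 
    p,_=cv2.projectPoints(X,cv2.Rodrigues(d["R"])[0],d["t"],d["camera_matrix"],np.array([float(d["k1"]),0,0,0,0])); return p.reshape(-1,2)
def cloud(d):
    v,u=np.mgrid[0:480,0:640]; uv=np.c_[u.ravel(),v.ravel()].astype(float)
    c,ry,n=rays(d,uv); P=c+ry*d["depth"].ravel()[:,None]; return P.reshape(480,640,3)
def crop(d,x0,y0,x1,y1,k,f):
    cv2.imwrite(f,cv2.resize(d["color"][y0:y1,x0:x1,::-1],None,fx=k,fy=k,interpolation=cv2.INTER_CUBIC))
E
python3 - <<'E'
from h import *
t=load("top0.npz"); s=load("side0.npz")
crop(t,150,195,310,295,5,"pics/tc.png"); crop(t,355,190,505,255,5,"pics/tr.png"); crop(s,285,130,355,235,5,"pics/sc.png"); crop(s,320,260,420,425,3.5,"pics/sr.png")
for d,n in((t,"top"),(s,"side")):
    P=cloud(d); hsv=cv2.cvtColor(d["color"],cv2.COLOR_RGB2HSV)
    m=cv2.inRange(hsv,(100,120,60),(125,255,255))
    k,l,st,ce=cv2.connectedComponentsWithStats(m)
    for i in range(1,k):
        if st[i,4]>15:
            q=P[(l==i)&(d["depth"]>0)]; print(n,"blue",st[i],ce[i].round(1),np.median(q,0).round(3) if len(q) else None, q[:,2].max().round(3) if len(q) else 0)
E
```

```text
top blue [575  52  17  18 226] [582.9  60.4] [ 0.865 -0.608  0.134] 0.141
top blue [  29   97  101   56 3367] [ 82.  126.5] [0.829 0.577 0.058] 0.107
top blue [228 112   8   7  46] [231.4 114.8] [0.827 0.219 0.051] 0.056
top blue [369 212   9  24  79] [373.  224.8] [ 0.533 -0.088  0.043] 0.05
top blue [282 238   9  24  76] [285.1 250.6] [0.49  0.112 0.043] 0.05
top blue [632 306   8  14  95] [635.8 311.8] [ 0.279 -0.589  0.165] 0.201
side blue [ 409   67   46   60 1860] [429.4 101.7] [0.829 0.508 0.054] 0.104
side blue [445  70   6  16  55] [447.3  77.3] [0.902 0.613 0.065] 0.105
side blue [462 165   7   3  17] [465.3 165.9] [0.827 0.218 0.053] 0.055
side blue [310 208  23   4  45] [320.8 209.4] [0.494 0.114 0.045] 0.048
side blue [344 272  31  10 116] [358.1 274.7] [ 0.539 -0.085  0.044] 0.048
```

View pics/tc.png

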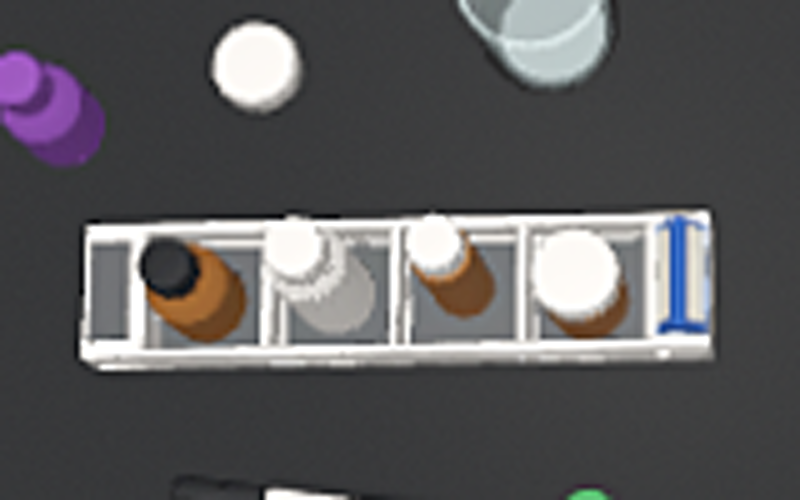

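View pics/tr.png

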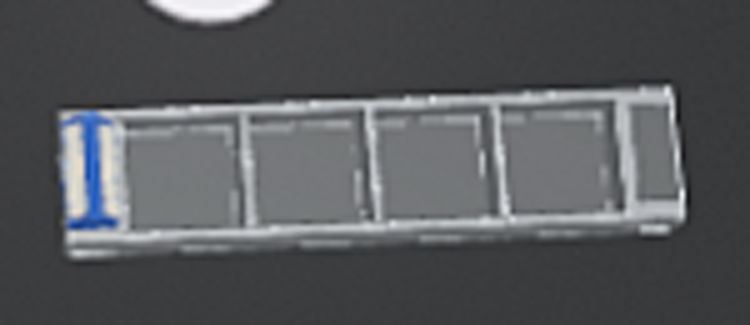

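View pics/sc.png

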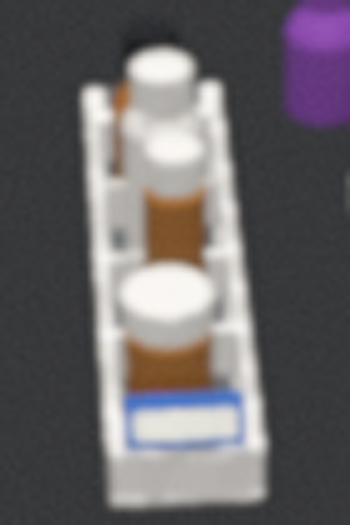

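View pics/sr.png

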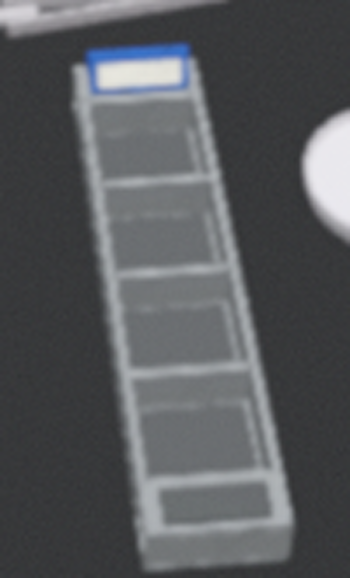

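```bash
cat > meas.py <<'E'
from h import *
def rect(d,u0,v0,u1,v1,lo=.02,hi=.034):
    P=cloud(d)[v0:v1,u0:u1].reshape(-1,3); ok=(P[:,2]>lo)&(P[:,2]<hi); Q=P[ok,:2]
    return cv2.minAreaRect((Q*1000).astype(np.float32)), P[ok,2].mean()
if __name__=="__main__":
    t=load("top0.npz"); s=load("side0.npz")
    print("depth noise bench",cloud(t)[340:360,180:220,2].std(),cloud(t)[340:360,180:220,2].mean())
    print("top carrier",rect(t,158,230,300,275)); print("top rack",rect(t,360,200,498,248))
    print("side carrier",rect(s,295,140,342,232)); print("side rack",rect(s,335,270,406,422))
    # hand-picked outer rim corners, z=28mm
    A=np.array([[85,228],[710,212],[712,350],[80,347]])/5+[150,195]-.4
    B=np.array([[60,112],[672,88],[684,220],[68,238]])/5+[355,190]-.4
    print("carrier rim",onplane(t,A,.028).round(4)); print("rack rim",onplane(t,B,.028).round(4))
    for n,c,z in (("round",(168,267),.09),("tall",(295,249),.106),("slim",(434,242),.102),("jar",(574,273),.068)):
        print(n,onplane(t,np.array(c)/5+[150,195]-.4,z).round(4))
    for n,c,z in (("tall",(161,70),.106),("slim",(174,146),.102),("jar",(168,291),.068)):
        print("side",n,onplane(s,np.array(c)/5+[285,130]-.4,z).round(4))
E
python3 meas.py
```

```text
depth noise bench 0.04500635195100877 0.000522567308482337
top carrier (((501.95416259765625, 242.109130859375), (284.97503662109375, 64.26216888427734), 86.50938415527344), np.float64(0.026708263725811497))
top rack (((532.986572265625, -219.114501953125), (284.77593994140625, 64.53300476074219), 87.8294677734375), np.float64(0.02706945432080894))
side carrier (((501.73626708984375, 240.7967529296875), (289.674072265625, 62.408668518066406), 86.43403625488281), np.float64(0.02707766177417385))
side rack (((532.8945922851562, -217.71229553222656), (286.15838623046875, 62.91775131225586), 88.05479431152344), np.float64(0.026868879407806787))
carrier rim [[0.5396 0.3822 0.028 ]
 [0.5238 0.0969 0.028 ]
 [0.4603 0.1002 0.028 ]
 [0.4844 0.3853 0.028 ]]
rack rim [[ 0.5687 -0.0778  0.028 ]
 [ 0.5577 -0.3612  0.028 ]
 [ 0.495  -0.3573  0.028 ]
 [ 0.5093 -0.0756  0.028 ]]
round [[0.5028 0.3289 0.09  ]]
tall [[0.5023 0.2702 0.106 ]]
slim [[0.5015 0.2114 0.102 ]]
jar [[0.4912 0.1559 0.068 ]]
side tall [[0.5045 0.2699 0.106 ]]
side slim [[0.5037 0.2146 0.102 ]]
side jar [[0.494  0.1581 0.068 ]]
```

```bash
cat > plan.py <<'E'
# usage: plan.py x y z phi_deg steps_mm  -> rows (tool axes, mm/rad) from the measured pose, for me to write out
import sys,numpy as np
from scipy.spatial.transform import Rotation as Ro
from bench import r
T={"jar":(.4926,.157),"slim":(.5026,.213),"tall":(.5034,.270),"round":(.503,.329),"m1":(.5362,-.1316),"m2":(.5341,-.1895),"m3":(.5319,-.2475),"m4":(.5298,-.3054)}
s=r.sense(); p=s["position"].copy(); R=Ro.from_quat(s["tool_rot"]); M=R.as_matrix()
phi=np.degrees(np.arctan2(M[1,0],M[0,0]))
print("t",s["clock"].__round__(2),"p",(p*1000).round(1),"phi",phi.round(2),"tilt",np.degrees(np.arccos(-M[2,2])).round(2),"F",s["force"].round(1),"g",round(s["grip_width"],3),"q6",s["joint_pos"][5].round(2))
a=sys.argv[1:]
if a:
    st=float(a[1]) if len(a)>1 else 50
    for w in a[0].split():          # waypoint name:z:phi
        n,z,ph=w.split(":"); tgt=np.array([*(T[n] if n in T else p[:2] if n=="." else map(float,n.split(","))),float(z)/1000])
        ph=float(ph); d=tgt-p; k=max(1,int(np.ceil(max(np.linalg.norm(d)*1000/st,abs(ph-phi)/10))))
        for i in range(k):
            c,q=np.cos(np.radians(phi)),np.sin(np.radians(phi)); w_=d/k*1000
            print("  ",[round(c*w_[0]+q*w_[1],1),round(q*w_[0]-c*w_[1],1),round(-w_[2],1),0,0,round(-np.radians((ph-phi)/(k-i)),3)])
            phi+=(ph-phi)/(k-i)
        print("  -- ",w); p=tgt
E
python3 plan.py "jar:230:86.5 jar:37:86.5" 55
```

```text
t 0.1 p [ 161.4 -499.   230.2] phi 17.92 tilt 0.12 F [0.1 0.2 0. ] g 1.001 q6 1.44
   [np.float64(36.9), np.float64(-37.3), np.float64(0.0), 0, 0, np.float64(-0.085)]
   [np.float64(40.0), np.float64(-34.0), np.float64(0.0), 0, 0, np.float64(-0.085)]
   [np.float64(42.7), np.float64(-30.5), np.float64(0.0), 0, 0, np.float64(-0.085)]
   [np.float64(45.2), np.float64(-26.7), np.float64(0.0), 0, 0, np.float64(-0.085)]
   [np.float64(47.3), np.float64(-22.8), np.float64(0.0), 0, 0, np.float64(-0.085)]
   [np.float64(49.1), np.float64(-18.6), np.float64(0.0), 0, 0, np.float64(-0.085)]
   [np.float64(50.5), np.float64(-14.4), np.float64(0.0), 0, 0, np.float64(-0.085)]
   [np.float64(51.5), np.float64(-10.0), np.float64(0.0), 0, 0, np.float64(-0.085)]
   [np.float64(52.2), np.float64(-5.6), np.float64(0.0), 0, 0, np.float64(-0.085)]
   [np.float64(52.5), np.float64(-1.1), np.float64(0.0), 0, 0, np.float64(-0.085)]
   [np.float64(52.4), np.float64(3.4), np.float64(0.0), 0, 0, np.float64(-0.085)]
   [np.float64(51.9), np.float64(7.8), np.float64(0.0), 0, 0, np.float64(-0.085)]
   [np.float64(51.0), np.float64(12.2), np.float64(0.0), 0, 0, np.float64(-0.085)]
   [np.float64(49.8), np.float64(16.6), np.float64(0.0), 0, 0, np.float64(-0.085)]
  --  jar:230:86.5
   [np.float64(0.0), np.float64(0.0), np.float64(48.2), 0, 0, np.float64(-0.0)]
   [np.float64(0.0), np.float64(0.0), np.float64(48.2), 0, 0, np.float64(-0.0)]
   [np.float64(0.0), np.float64(0.0), np.float64(48.2), 0, 0, np.float64(-0.0)]
   [np.float64(0.0), np.float64(0.0), np.float64(48.2), 0, 0, np.float64(-0.0)]
  --  jar:37:86.5
```

Emit:
{"fn": "apply_moves", "kwargs": {"motion": [[1, 37, -37, 0, 0, 0, -0.085], [1, 40, -34, 0, 0, 0, -0.085], [1, 43, -30, 0, 0, 0, -0.085], [1, 45, -27, 0, 0, 0, -0.085], [1, 47, -23, 0, 0, 0, -0.085]]}}

```text
clock: 0.72
position: [0.2801, -0.2598, 0.2265]
tool_rot: [0.932, 0.363, 0.001, -0.004]
force: [0.9, -0.9, -0.1]
grip_width: 1.0
```

Emit:
{"fn": "apply_moves", "kwargs": {"motion": [[1, 49, -19, 0, 0, 0, -0.085], [1, 50, -14, 0, 0, 0, -0.085], [1, 51, -10, 0, 0, 0, -0.085], [1, 52, -6, 0, 0, 0, -0.085], [1, 52, -1, 0, 0, 0, -0.085]]}}

```text
clock: 1.35
position: [0.3969, -0.0174, 0.2264]
tool_rot: [0.83, 0.557, 0.002, -0.004]
force: [1.4, -0.3, 0.3]
grip_width: 1.001
```

```bash
sed -i 's/print("  ",\[/print("  ",*[/' plan.py; python3 plan.py "jar:200:86.5 jar:37:86.5" 50
```

```text
t 1.35 p [396.9 -17.4 226.4] phi 67.7 tilt 0.52 F [ 1.4 -0.3  0.3] g 1.001 q6 1.74
   39.5 4.5 5.3 0 0 -0.066
   39.1 7.1 5.3 0 0 -0.066
   38.6 9.6 5.3 0 0 -0.066
   37.9 12.1 5.3 0 0 -0.066
   37.0 14.6 5.3 0 0 -0.066
  --  jar:200:86.5
   0.0 0.0 40.8 0 0 -0.0
   0.0 0.0 40.8 0 0 -0.0
   0.0 0.0 40.8 0 0 -0.0
   0.0 0.0 40.8 0 0 -0.0
  --  jar:37:86.5
```

Emit:
{"fn": "apply_moves", "kwargs": {"motion": [[1, 39, 4, 5, 0, 0, -0.066], [1, 39, 7, 5, 0, 0, -0.066], [1, 39, 10, 5, 0, 0, -0.066], [1, 38, 12, 5, 0, 0, -0.066], [1, 37, 15, 5, 0, 0, -0.066]]}}

```text
clock: 1.98
position: [0.4926, 0.1656, 0.1999]
tool_rot: [0.722, 0.691, 0.001, -0.004]
force: [0.9, -0.9, -0.3]
grip_width: 1.003
```

```bash
cat >> plan.py <<'E'
# rotation vector (tool axes) that sets the tool exactly vertical at the last phi asked
ph=np.radians(phi); G=np.array([[np.cos(ph),np.sin(ph),0],[np.sin(ph),-np.cos(ph),0],[0,0,-1]]).T
print("upright fix (whole, tool axes):",(R.inv()*Ro.from_matrix(G)).as_rotvec().round(4))
E
python3 plan.py "jar:120:86.5 jar:37:86.5" 40
```

```text
t 1.98 p [492.6 165.6 199.9] phi 87.48 tilt 0.5 F [ 0.9 -0.9 -0.3] g 1.003 q6 1.8
   -2.9 0.1 26.6 0 0 0.006
   -2.9 0.2 26.6 0 0 0.006
   -2.9 0.2 26.6 0 0 0.006
  --  jar:120:86.5
   0.0 0.0 27.7 0 0 -0.0
   0.0 0.0 27.7 0 0 -0.0
   0.0 0.0 27.7 0 0 -0.0
  --  jar:37:86.5
upright fix (whole, tool axes): [-0.0044 -0.0075  0.017 ]
```

Emit:
{"fn": "apply_moves", "kwargs": {"motion": [[1, -4, 0, 27, -0.004, -0.007, 0.017], [1, -4, 0, 27, 0, 0, 0], [1, 0, 0, 22, 0, 0, 0], [1, 0, 0, 0, 0, 0, 0], [1, 0, 0, 0, 0, 0, 0]]}}

```text
clock: 2.6
position: [0.4911, 0.1608, 0.1186]
tool_rot: [0.726, 0.687, -0.002, -0.002]
force: [0.1, -0.3, 0.1]
grip_width: 0.997
```

```bash
python3 plan.py "jar:37:86.5" 30
```

```text
t 2.6 p [491.1 160.8 118.6] phi 86.81 tilt 0.33 F [ 0.1 -0.3  0.1] g 0.997 q6 1.81
   -1.2 0.6 27.2 0 0 0.002
   -1.2 0.6 27.2 0 0 0.002
   -1.2 0.6 27.2 0 0 0.002
  --  jar:37:86.5
upright fix (whole, tool axes): [-0.0057  0.0005  0.0055]
```

Emit:
{"fn": "apply_moves", "kwargs": {"motion": [[1, -2, 1, 27, -0.005, 0, 0.005], [1, -1, 1, 27, 0, 0, 0], [1, -1, 0, 20, 0, 0, 0], [1, 0, 0, 6, 0, 0, 0], [1, 0, 0, 1, 0, 0, 0]]}}

```text
clock: 3.22
position: [0.4988, 0.1574, 0.0436]
tool_rot: [0.728, 0.685, 0.005, 0.004]
force: [0.7, 1.0, 1.0]
grip_width: 1.001
```

```bash
python3 plan.py "jar:37:86.5" 30;  python3 - <<'E'
from bench import r
from h import *
d=r.read_camera("side"); np.savez("side1.npz",**d); crop(d,245,90,395,250,3.7,"pics/s1.png")
d=r.read_camera("top"); np.savez("top1.npz",**d); crop(d,150,180,310,300,4,"pics/t1.png")
E
```

```text
t 3.23 p [498.8 157.4  43.6] phi 86.49 tilt 0.73 F [0.7 1.  1. ] g 1.001 q6 1.81
   -0.8 -6.2 6.6 0 0 -0.0
  --  jar:37:86.5
upright fix (whole, tool axes): [ 0.0125 -0.0027 -0.0002]
```

View pics/s1.png

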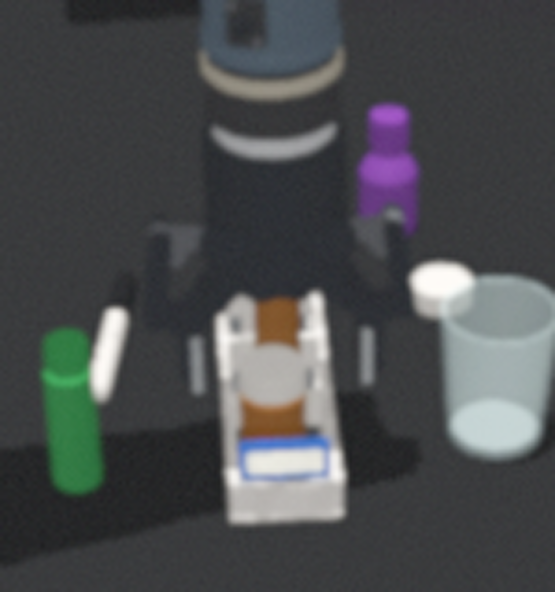

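The side view shows the fingers at columns 197 and 366 of the crop, on either side of the jar at (272,375). Their midpoint is about 5 mm too far in +x, which agrees with the pose reading. I'll correct that before closing.

Emit:
{"fn": "apply_moves", "kwargs": {"motion": [[1, -1, -6, 4, 0.012, -0.003, 0], [1, 0, 0, 2, 0, 0, 0], [1, 0, 0, 0, 0, 0, 0], [1, 0, 0, 0, 0, 0, 0], [1, 0, 0, 0, 0, 0, 0]]}}

```text
clock: 3.95
position: [0.4943, 0.1572, 0.0398]
tool_rot: [0.728, 0.685, 0.002, 0.001]
force: [-0.6, -0.1, 0.3]
grip_width: 0.999
```

```bash
python3 plan.py "jar:37:86.5" 30
```

```text
t 3.95 p [494.3 157.2  39.8] phi 86.5 tilt 0.24 F [-0.6 -0.1  0.3] g 0.999 q6 1.81
   -0.3 -1.7 2.8 0 0 0.0
  --  jar:37:86.5
upright fix (whole, tool axes): [ 0.0041 -0.0006  0.0001]
```

Emit:
{"fn": "apply_moves", "kwargs": {"motion": [[1, 0, -1.5, 3, 0.004, 0, 0], [0, 0, 0, 0, 0, 0, 0], [0, 0, 0, 0, 0, 0, 0], [0, 0, 0, 0, 0, 0, 0], [0, 0, 0, 0, 0, 0, 0]]}}

```text
clock: 4.58
position: [0.4929, 0.1573, 0.0367]
tool_rot: [0.728, 0.685, 0.0, -0.0]
force: [-0.2, 0.0, -0.4]
grip_width: 0.427
```

Emit:
{"fn": "apply_moves", "kwargs": {"motion": [[0, 0, 0, 0, 0, 0, 0], [0, 0, 0, 0, 0, 0, 0], [0, 0, 0, 0, 0, 0, 0], [0, 0, 0, 0, 0, 0, 0], [0, 0, 0, 0, 0, 0, 0]]}}

```text
clock: 5.2
position: [0.4929, 0.1573, 0.0367]
tool_rot: [0.728, 0.685, 0.0, -0.0]
force: [1.5, -0.0, -0.7]
grip_width: 0.429
```

```bash
python3 plan.py "jar:37:86.5" 30
```

```text
t 5.2 p [492.9 157.3  36.7] phi 86.5 tilt 0.04 F [ 1.5 -0.  -0.7] g 0.429 q6 1.81
   -0.4 -0.3 -0.3 0 0 0.0
  --  jar:37:86.5
upright fix (whole, tool axes): [ 0.0002 -0.0007  0.    ]
```

Emit:
{"fn": "apply_moves", "kwargs": {"motion": [[0, 0, 0, -10, 0, 0, 0], [0, 0, 0, -25, 0, 0, 0], [0, 0, 0, -40, 0, 0, 0], [0, 0, 0, -35, 0, 0, 0], [0, 0, 0, -10, 0, 0, 0]]}}

```text
clock: 5.82
position: [0.4908, 0.1569, 0.1592]
tool_rot: [0.728, 0.685, -0.002, -0.002]
force: [0.2, 0.2, -0.6]
grip_width: 0.426
```

```bash
python3 plan.py "m1:155:87.9" 42
```

```text
t 5.83 p [490.8 156.9 159.2] phi 86.51 tilt 0.3 F [ 0.2  0.2 -0.6] g 0.426 q6 1.81
   -40.7 9.0 0.6 0 0 -0.003
   -40.8 8.9 0.6 0 0 -0.003
   -40.8 8.7 0.6 0 0 -0.003
   -40.8 8.6 0.6 0 0 -0.003
   -40.9 8.4 0.6 0 0 -0.003
   -40.9 8.3 0.6 0 0 -0.003
   -40.9 8.1 0.6 0 0 -0.003
  --  m1:155:87.9
upright fix (whole, tool axes): [-0.0052  0.0006 -0.0243]
```

Emit:
{"fn": "apply_moves", "kwargs": {"motion": [[0, -25, 6, 0, -0.005, 0, -0.004], [0, -42, 9, 0, 0, 0, -0.004], [0, -42, 9, 0, 0, 0, -0.004], [0, -42, 9, 0, 0, 0, -0.004], [0, -42, 8, 0, 0, 0, -0.004]]}}

```text
clock: 6.45
position: [0.5214, -0.0398, 0.1563]
tool_rot: [0.719, 0.695, -0.001, -0.002]
force: [-0.1, -0.5, -0.9]
grip_width: 0.429
```

```bash
python3 plan.py "m1:155:87.9" 42
python3 - <<'E'
from bench import r
from h import *
d=r.read_camera("side"); cv2.imwrite("pics/s2.png",d["color"][:,:,::-1])
E
```

```text
t 6.45 p [521.4 -39.8 156.3] phi 88.12 tilt 0.19 F [-0.1 -0.5 -0.9] g 0.429 q6 1.4
   -30.4 5.9 0.4 0 0 0.001
   -30.4 6.0 0.4 0 0 0.001
   -30.4 6.0 0.4 0 0 0.001
  --  m1:155:87.9
upright fix (whole, tool axes): [-0.0032 -0.0011  0.0039]
```

View pics/s2.png

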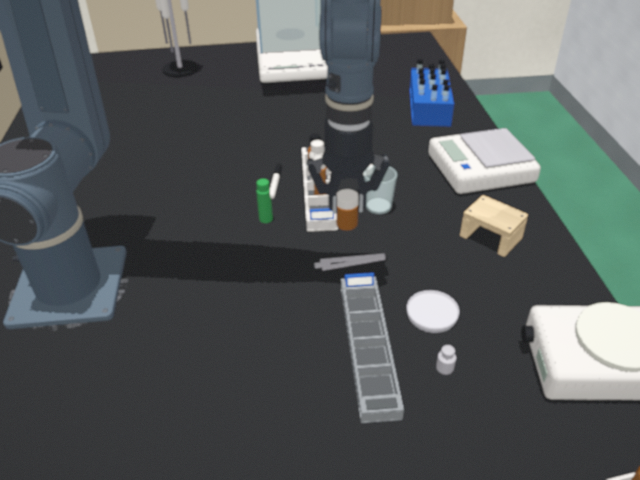

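The jar hangs upright in the gripper at (347,210). The other bottles have not moved.

Emit:
{"fn": "apply_moves", "kwargs": {"motion": [[0, -32, 6, 0, -0.003, 0, 0.003], [0, -32, 6, 0, 0, 0, 0], [0, -20, 4, 10, 0, 0, 0], [0, -3, 1, 20, 0, 0, 0], [0, 0, 0, 15, 0, 0, 0]]}}

```text
clock: 7.12
position: [0.534, -0.1363, 0.105]
tool_rot: [0.722, 0.692, -0.002, -0.001]
force: [-0.7, 0.2, -0.8]
grip_width: 0.428
```

```bash
python3 plan.py "m1:75:87.9 m1:38:87.9" 20
```

```text
t 7.12 p [ 534.  -136.3  105. ] phi 87.5 tilt 0.32 F [-0.7  0.2 -0.8] g 0.428 q6 1.24
   2.4 1.0 15.0 0 0 -0.003
   2.4 1.0 15.0 0 0 -0.003
  --  m1:75:87.9
   0.0 0.0 18.5 0 0 -0.0
   0.0 0.0 18.5 0 0 -0.0
  --  m1:38:87.9
upright fix (whole, tool axes): [-0.0053  0.0019 -0.007 ]
```

Emit:
{"fn": "apply_moves", "kwargs": {"motion": [[0, 3, 1, 15, -0.005, 0.002, -0.007], [0, 2, 1, 15, 0, 0, 0], [0, 0, 0, 4, 0, 0, 0], [0, 0, 0, 0, 0, 0, 0], [0, 0, 0, 0, 0, 0, 0]]}}

```text
clock: 7.75
position: [0.5347, -0.1284, 0.0665]
tool_rot: [0.719, 0.695, -0.001, -0.002]
force: [0.3, 0.2, -0.9]
grip_width: 0.426
```

```bash
python3 plan.py "m1:38:87.9" 20
```

```text
t 7.75 p [ 534.7 -128.4   66.5] phi 88.1 tilt 0.26 F [ 0.3  0.2 -0.9] g 0.426 q6 1.25
   -1.6 0.8 14.2 0 0 0.002
   -1.6 0.8 14.2 0 0 0.002
  --  m1:38:87.9
upright fix (whole, tool axes): [-0.004  -0.0023  0.0034]
```

Emit:
{"fn": "apply_moves", "kwargs": {"motion": [[0, -3, 2, 12, -0.004, -0.002, 0.003], [0, 0, 0, 10, 0, 0, 0], [0, 0, 0, 5, 0, 0, 0], [0, 0, 0, 0, 0, 0, 0], [0, 0, 0, 0, 0, 0, 0]]}}

```text
clock: 8.38
position: [0.5374, -0.1322, 0.0386]
tool_rot: [0.72, 0.694, 0.001, 0.001]
force: [-0.2, -0.2, -1.2]
grip_width: 0.423
```

```bash
python3 plan.py "m1:38:87.9" 20
```

```text
t 8.38 p [ 537.4 -132.2   38.6] phi 87.89 tilt 0.13 F [-0.2 -0.2 -1.2] g 0.423 q6 1.25
   0.5 -1.2 0.6 0 0 -0.0
  --  m1:38:87.9
upright fix (whole, tool axes): [ 0.0021  0.0005 -0.0002]
```

Emit:
{"fn": "apply_moves", "kwargs": {"motion": [[0, 0, -1, 1, 0.002, 0, 0], [0, 0, 0, 1, 0, 0, 0], [0, 0, 0, 0, 0, 0, 0], [0.5, 0, 0, 0, 0, 0, 0], [1, 0, 0, 0, 0, 0, 0]]}}

```text
clock: 9.0
position: [0.5375, -0.1326, 0.038]
tool_rot: [0.72, 0.694, 0.0, 0.002]
force: [0.1, -1.0, 0.4]
grip_width: 0.697
```

Emit:
{"fn": "apply_moves", "kwargs": {"motion": [[1, 0, 0, 0, 0, 0, 0], [1, 0, 0, 0, 0, 0, 0], [1, 0, 0, 0, 0, 0, 0], [1, 0, 0, -10, 0, 0, 0], [1, 0, 0, -25, 0, 0, 0]]}}

```text
clock: 9.62
position: [0.5358, -0.1319, 0.0723]
tool_rot: [0.72, 0.694, -0.0, -0.0]
force: [0.1, 0.1, -0.6]
grip_width: 1.003
```

Emit:
{"fn": "apply_moves", "kwargs": {"motion": [[1, 0, 0, -45, 0, 0, 0], [1, 0, 0, -45, 0, 0, 0], [1, 10, 0, -35, 0, 0, 0], [1, 35, -4, 0, 0, 0, 0], [1, 50, -6, 0, 0, 0, 0]]}}

```text
clock: 10.25
position: [0.5318, -0.0381, 0.208]
tool_rot: [0.722, 0.692, 0.002, 0.004]
force: [-0.2, 0.3, -0.3]
grip_width: 1.001
```

```bash
python3 plan.py "slim:200:86.5" 50
python3 - <<'E'
from bench import r
from h import *
d=r.read_camera("side"); cv2.imwrite("pics/s3.png",d["color"][:,:,::-1])
E
```

```text
t 10.25 p [531.8 -38.1 208. ] phi 87.51 tilt 0.52 F [-0.2  0.3 -0.3] g 1.001 q6 1.42
   41.6 -6.7 1.3 0 0 0.003
   41.6 -6.8 1.3 0 0 0.003
   41.6 -6.9 1.3 0 0 0.003
   41.5 -7.0 1.3 0 0 0.003
   41.5 -7.2 1.3 0 0 0.003
   41.5 -7.3 1.3 0 0 0.003
  --  slim:200:86.5
upright fix (whole, tool axes): [0.0086 0.0026 0.0177]
```

View pics/s3.png

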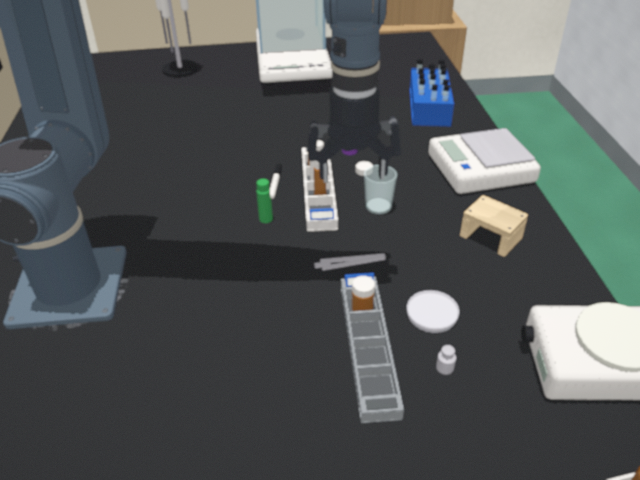

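The jar stands upright in the metal rack's first compartment at (362,290). Next is the slim vial.

Emit:
{"fn": "apply_moves", "kwargs": {"motion": [[1, 43, -7, 1, 0.008, 0.002, 0.006], [1, 43, -7, 1, 0, 0, 0.003], [1, 43, -7, 1, 0, 0, 0.003], [1, 43, -7, 1, 0, 0, 0.003], [1, 43, -7, 1, 0, 0, 0.003]]}}

```text
clock: 10.92
position: [0.5064, 0.1899, 0.2094]
tool_rot: [0.727, 0.686, 0.005, 0.001]
force: [-0.0, 0.1, -0.2]
grip_width: 1.001
```

```bash
python3 plan.py "slim:130:86.5" 50
```

```text
t 10.93 p [506.4 189.9 209.4] phi 86.68 tilt 0.55 F [-0.   0.1 -0.2] g 1.001 q6 1.86
   11.4 -2.6 39.7 0 0 0.002
   11.4 -2.6 39.7 0 0 0.002
  --  slim:130:86.5
upright fix (whole, tool axes): [ 0.0079 -0.0055  0.0032]
```

Emit:
{"fn": "apply_moves", "kwargs": {"motion": [[1, 12, -3, 30, 0.008, -0.005, 0.003], [1, 9, -2, 35, 0, 0, 0], [1, 0, 0, 12, 0, 0, 0], [1, 0, 0, 0, 0, 0, 0], [1, 0, 0, 0, 0, 0, 0]]}}

```text
clock: 11.55
position: [0.5046, 0.2151, 0.1363]
tool_rot: [0.726, 0.687, 0.004, 0.002]
force: [0.4, -0.5, 0.3]
grip_width: 1.002
```

```bash
python3 plan.py "slim:43:86.5" 30
```

```text
t 11.55 p [504.6 215.1 136.3] phi 86.84 tilt 0.46 F [ 0.4 -0.5  0.3] g 1.002 q6 1.91
   -0.6 -0.5 23.3 0 0 0.001
   -0.6 -0.5 23.3 0 0 0.001
   -0.6 -0.5 23.3 0 0 0.001
   -0.6 -0.5 23.3 0 0 0.001
  --  slim:43:86.5
upright fix (whole, tool axes): [ 0.0075 -0.0028  0.006 ]
```

Emit:
{"fn": "apply_moves", "kwargs": {"motion": [[1, -2, -2, 28, 0.007, -0.003, 0.006], [1, 0, 0, 28, 0, 0, 0], [1, 0, 0, 23, 0, 0, 0], [1, 0, 0, 10, 0, 0, 0], [1, 0, 0, 0, 0, 0, 0]]}}

```text
clock: 12.18
position: [0.5106, 0.2123, 0.0548]
tool_rot: [0.73, 0.683, 0.007, 0.004]
force: [-0.5, -0.1, -0.3]
grip_width: 0.999
```

```bash
python3 plan.py "slim:43:86.5" 30
```

```text
t 12.18 p [510.6 212.3  54.8] phi 86.24 tilt 0.95 F [-0.5 -0.1 -0.3] g 0.999 q6 1.91
   0.1 -8.0 11.8 0 0 -0.005
  --  slim:43:86.5
upright fix (whole, tool axes): [ 0.016  -0.0046 -0.0046]
```

Emit:
{"fn": "apply_moves", "kwargs": {"motion": [[1, 0, -7, 6, 0.016, -0.004, -0.004], [1, 0, -1, 4, 0, 0, 0], [1, 0, 0, 2, 0, 0, 0], [1, 0, 0, 0, 0, 0, 0], [1, 0, 0, 0, 0, 0, 0]]}}

```text
clock: 12.8
position: [0.5047, 0.2137, 0.0456]
tool_rot: [0.728, 0.685, 0.002, 0.001]
force: [-0.1, 0.1, -0.1]
grip_width: 1.003
```

```bash
python3 plan.py "slim:43:86.5" 30
python3 - <<'E'
from bench import r
from h import *
d=r.read_camera("side"); crop(d,245,90,395,250,3.7,"pics/s4.png")
E
```

```text
t 12.8 p [504.7 213.7  45.6] phi 86.48 tilt 0.3 F [-0.1  0.1 -0.1] g 1.003 q6 1.91
   -0.8 -2.1 2.6 0 0 -0.0
  --  slim:43:86.5
upright fix (whole, tool axes): [ 0.0046 -0.0024 -0.0003]
```

View pics/s4.png

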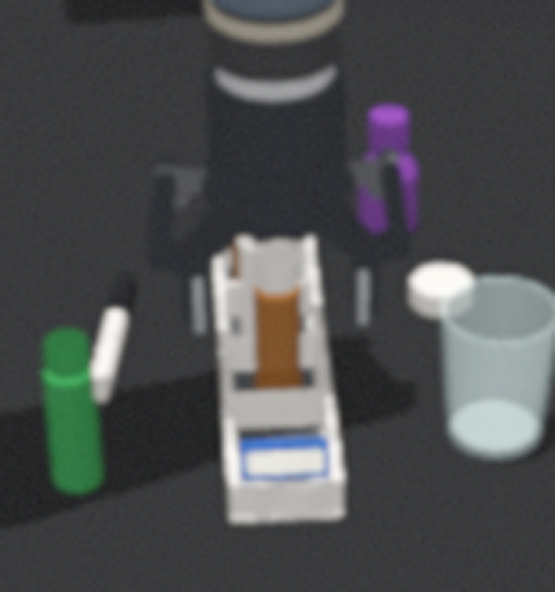

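The fingers at columns 198 and 363 are centred on the vial at 278. Closing.

Emit:
{"fn": "apply_moves", "kwargs": {"motion": [[1, -0.5, -2, 2.5, 0.005, -0.002, 0], [0, 0, 0, 0, 0, 0, 0], [0, 0, 0, 0, 0, 0, 0], [0, 0, 0, 0, 0, 0, 0], [0, 0, 0, 0, 0, 0, 0]]}}

```text
clock: 13.48
position: [0.5028, 0.2133, 0.0431]
tool_rot: [0.728, 0.685, 0.0, -0.0]
force: [-0.1, -0.7, -0.3]
grip_width: 0.315
```

Emit:
{"fn": "apply_moves", "kwargs": {"motion": [[0, 0, 0, 0, 0, 0, 0], [0, 0, 0, 0, 0, 0, 0], [0, 0, 0, 0, 0, 0, 0], [0, 0, 0, -8, 0, 0, 0], [0, 0, 0, -20, 0, 0, 0]]}}

```text
clock: 14.1
position: [0.5007, 0.2127, 0.0697]
tool_rot: [0.728, 0.685, -0.002, -0.001]
force: [-0.3, 0.7, -0.1]
grip_width: 0.314
```

Emit:
{"fn": "apply_moves", "kwargs": {"motion": [[0, 0, 0, -35, 0, 0, 0], [0, 0, 0, -40, 0, 0, 0], [0, 0, 0, -15, 0, 0, 0], [0, 0, 0, 0, 0, 0, 0], [0, 0, 0, 0, 0, 0, 0]]}}

```text
clock: 14.72
position: [0.5009, 0.2127, 0.1625]
tool_rot: [0.728, 0.685, -0.002, -0.002]
force: [0.4, 0.1, -0.8]
grip_width: 0.313
```

```bash
python3 plan.py "m2:170:87.9" 42
```

```text
t 14.72 p [500.9 212.7 162.5] phi 86.48 tilt 0.34 F [ 0.4  0.1 -0.8] g 0.313 q6 1.91
   -39.9 5.8 -0.7 0 0 -0.002
   -40.0 5.7 -0.7 0 0 -0.002
   -40.0 5.6 -0.7 0 0 -0.002
   -40.0 5.5 -0.7 0 0 -0.002
   -40.0 5.4 -0.7 0 0 -0.002
   -40.0 5.3 -0.7 0 0 -0.002
   -40.0 5.2 -0.7 0 0 -0.002
   -40.0 5.1 -0.7 0 0 -0.002
   -40.0 5.0 -0.7 0 0 -0.002
   -40.1 4.9 -0.7 0 0 -0.002
  --  m2:170:87.9
upright fix (whole, tool axes): [-0.0057  0.0014 -0.0248]
```

Emit:
{"fn": "apply_moves", "kwargs": {"motion": [[0, -25, 5, 0, -0.005, 0, -0.003], [0, -42, 6, 0, 0, 0, -0.003], [0, -42, 6, 0, 0, 0, -0.003], [0, -42, 6, 0, 0, 0, -0.003], [0, -42, 6, 0, 0, 0, -0.003]]}}

```text
clock: 15.35
position: [0.5143, 0.0159, 0.1515]
tool_rot: [0.721, 0.693, -0.007, -0.005]
force: [0.2, 0.8, 0.3]
grip_width: 0.309
```

Emit:
{"fn": "apply_moves", "kwargs": {"motion": [[0, -42, 6, 0, 0, 0, -0.002], [0, -42, 6, 0, 0, 0, -0.002], [0, -42, 6, 0, 0, 0, -0.002], [0, -42, 5, 0, 0, 0, -0.002], [0, -25, 3, 0, 0, 0, 0]]}}

```text
clock: 15.98
position: [0.5275, -0.1836, 0.1393]
tool_rot: [0.718, 0.696, -0.011, -0.014]
force: [0.7, 0.0, -1.0]
grip_width: 0.315
```

```bash
python3 plan.py "m2:90:87.9" 30
```

```text
t 15.97 p [ 527.5 -183.6  139.3] phi 88.16 tilt 2.01 F [ 0.7  0.  -1. ] g 0.315 q6 1.15
   -2.8 3.4 24.6 0 0 0.002
   -2.8 3.4 24.6 0 0 0.002
  --  m2:90:87.9
upright fix (whole, tool axes): [-0.0349 -0.0031  0.0045]
```

Emit:
{"fn": "apply_moves", "kwargs": {"motion": [[0, -4, 4, 5, -0.02, -0.002, 0.003], [0, -1, 2, 15, -0.015, -0.001, 0.002], [0, 0, 0, 15, 0, 0, 0], [0, 0, 0, 5, 0, 0, 0], [0, 0, 0, 0, 0, 0, 0]]}}

```text
clock: 16.6
position: [0.5292, -0.1862, 0.0902]
tool_rot: [0.721, 0.693, -0.001, -0.005]
force: [0.9, -0.3, -0.4]
grip_width: 0.314
```

```bash
python3 plan.py "m2:80:87.9" 30
```

```text
t 16.6 p [ 529.2 -186.2   90.2] phi 87.8 tilt 0.61 F [ 0.9 -0.3 -0.4] g 0.314 q6 1.15
   -3.1 5.0 10.2 0 0 -0.002
  --  m2:80:87.9
upright fix (whole, tool axes): [-0.0085 -0.0064 -0.0017]
```

Emit:
{"fn": "apply_moves", "kwargs": {"motion": [[0, -3, 5, 8, -0.009, -0.006, -0.002], [0, 0, 0, 2, 0, 0, 0], [0, 0, 0, 0, 0, 0, 0], [0, 0, 0, 0, 0, 0, 0], [0, 0, 0, 0, 0, 0, 0]]}}

```text
clock: 17.23
position: [0.5359, -0.1896, 0.0814]
tool_rot: [0.719, 0.695, 0.001, 0.002]
force: [-0.2, -0.3, 0.2]
grip_width: 0.314
```

```bash
python3 plan.py "m2:44:87.9" 30
```

```text
t 17.23 p [ 535.9 -189.6   81.4] phi 87.99 tilt 0.26 F [-0.2 -0.3  0.2] g 0.314 q6 1.15
   0.0 -0.9 18.7 0 0 0.001
   0.0 -0.9 18.7 0 0 0.001
  --  m2:44:87.9
upright fix (whole, tool axes): [0.0043 0.0014 0.0015]
```

Emit:
{"fn": "apply_moves", "kwargs": {"motion": [[0, 0, -2, 15, 0.004, 0.001, 0.001], [0, 0, -1, 15, 0, 0, 0], [0, 0, 0, 6, 0, 0, 0], [0, 0, 0, 0, 0, 0, 0], [0, 0, 0, 0, 0, 0, 0]]}}

```text
clock: 17.85
position: [0.5328, -0.1897, 0.0431]
tool_rot: [0.72, 0.694, 0.0, 0.0]
force: [0.2, 0.2, 1.5]
grip_width: 0.311
```

```bash
python3 plan.py "m2:44:87.9" 30
```

```text
t 17.85 p [ 532.8 -189.7   43.1] phi 87.91 tilt 0.04 F [0.2 0.2 1.5] g 0.311 q6 1.15
   0.2 1.3 -0.9 0 0 0.0
  --  m2:44:87.9
upright fix (whole, tool axes): [0.0006 0.0005 0.0002]
```

Emit:
{"fn": "apply_moves", "kwargs": {"motion": [[0.4, 0, 0, 0, 0, 0, 0], [1, 0, 0, 0, 0, 0, 0], [1, 0, 0, 0, 0, 0, 0], [1, 0, 0, 0, 0, 0, 0], [1, 0, 0, 0, 0, 0, 0]]}}

```text
clock: 18.48
position: [0.5328, -0.1897, 0.0428]
tool_rot: [0.72, 0.694, -0.0, 0.0]
force: [-0.1, -0.3, -0.2]
grip_width: 1.001
```

Emit:
{"fn": "apply_moves", "kwargs": {"motion": [[1, 0, 0, -10, 0, 0, 0], [1, 0, 0, -25, 0, 0, 0], [1, 0, 0, -45, 0, 0, 0], [1, 0, 0, -45, 0, 0, 0], [1, 0, 0, -35, 0, 0, 0]]}}

```text
clock: 19.1
position: [0.5305, -0.1885, 0.2056]
tool_rot: [0.72, 0.694, -0.001, -0.003]
force: [-0.7, -0.1, 0.0]
grip_width: 1.002
```

```bash
python3 plan.py "tall:205:86.5" 45
```

```text
t 19.1 p [ 530.5 -188.5  205.6] phi 87.91 tilt 0.37 F [-0.7 -0.1  0. ] g 1.002 q6 1.15
   41.6 -4.0 0.1 0 0 0.002
   41.6 -4.1 0.1 0 0 0.002
   41.5 -4.2 0.1 0 0 0.002
   41.5 -4.3 0.1 0 0 0.002
   41.5 -4.4 0.1 0 0 0.002
   41.5 -4.4 0.1 0 0 0.002
   41.5 -4.5 0.1 0 0 0.002
   41.5 -4.6 0.1 0 0 0.002
   41.5 -4.7 0.1 0 0 0.002
   41.5 -4.8 0.1 0 0 0.002
   41.5 -4.9 0.1 0 0 0.002
  --  tall:205:86.5
upright fix (whole, tool axes): [-0.006  -0.0023  0.0246]
```

Emit:
{"fn": "apply_moves", "kwargs": {"motion": [[1, 42, -4, 0, -0.005, -0.002, 0.002], [1, 43, -4, 0, 0, 0, 0.002], [1, 43, -4, 0, 0, 0, 0.002], [1, 43, -4, 0, 0, 0, 0.002], [1, 43, -4, 0, 0, 0, 0.002]]}}

```text
clock: 19.73
position: [0.5236, 0.0275, 0.2157]
tool_rot: [0.726, 0.688, 0.004, 0.008]
force: [0.6, -0.5, 0.1]
grip_width: 1.004
```

Emit:
{"fn": "apply_moves", "kwargs": {"motion": [[1, 43, -5, 0, 0, 0, 0.002], [1, 43, -5, 0, 0, 0, 0.002], [1, 43, -5, 0, 0, 0, 0.002], [1, 43, -5, 0, 0, 0, 0.002], [1, 40, -5, 0, 0, 0, 0.002]]}}

```text
clock: 20.35
position: [0.5108, 0.248, 0.2199]
tool_rot: [0.729, 0.684, 0.008, 0.01]
force: [0.2, -0.2, 0.3]
grip_width: 1.001
```

```bash
python3 plan.py "tall:150:86.5" 45
python3 - <<'E'
from bench import r
from h import *
d=r.read_camera("side"); cv2.imwrite("pics/s5.png",d["color"][:,:,::-1])
d=r.read_camera("top"); np.savez("top5.npz",**d); cv2.imwrite("pics/t5.png",d["color"][:,:,::-1])
E
```

```text
t 20.35 p [510.8 248.  219.9] phi 86.31 tilt 1.44 F [ 0.2 -0.2  0.3] g 1.001 q6 1.98
   10.8 -4.4 34.9 0 0 -0.002
   10.8 -4.4 34.9 0 0 -0.002
  --  tall:150:86.5
upright fix (whole, tool axes): [ 0.025   0.0025 -0.0033]
```

View pics/s5.png

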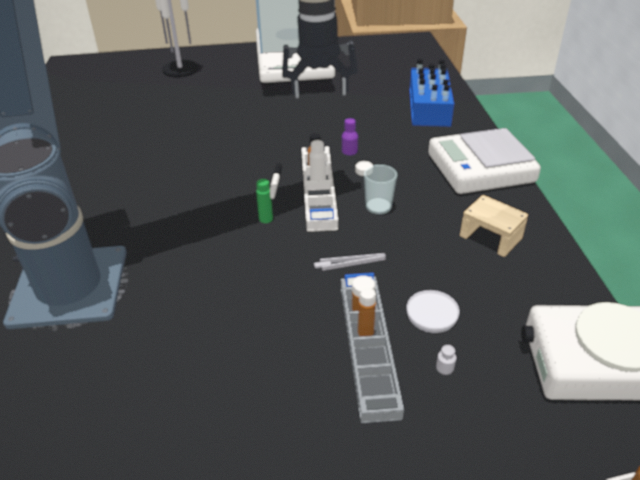

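View pics/t5.png

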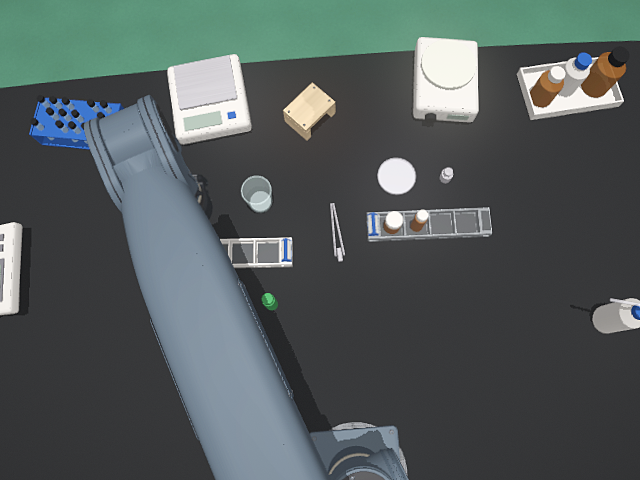

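Jar (394,222) and vial (420,220) stand in the rack's places 1 and 2. The tall bottle in the carrier at (317,165) in the side view has not moved. I'll descend to it.

Emit:
{"fn": "apply_moves", "kwargs": {"motion": [[1, 12, -5, 25, 0.015, 0.002, -0.003], [1, 9, -3, 30, 0.01, 0, 0], [1, 0, 0, 15, 0, 0, 0], [1, 0, 0, 0, 0, 0, 0], [1, 0, 0, 0, 0, 0, 0]]}}

```text
clock: 21.08
position: [0.5038, 0.2703, 0.1451]
tool_rot: [0.728, 0.686, -0.001, -0.001]
force: [1.0, 0.5, -0.2]
grip_width: 1.0
```

```bash
python3 plan.py "tall:41:86.5" 30
```

```text
t 21.07 p [503.8 270.3 145.1] phi 86.61 tilt 0.21 F [ 1.   0.5 -0.2] g 1.0 q6 2.0
   -0.1 -0.1 26.0 0 0 0.0
   -0.1 -0.1 26.0 0 0 0.0
   -0.1 -0.1 26.0 0 0 0.0
   -0.1 -0.1 26.0 0 0 0.0
  --  tall:41:86.5
upright fix (whole, tool axes): [-0.0037 -0.0001  0.002 ]
```

Emit:
{"fn": "apply_moves", "kwargs": {"motion": [[1, 0, 0, 24, -0.003, 0, 0.002], [1, 0, -1, 24, 0, 0, 0], [1, 0, -1, 24, 0, 0, 0], [1, 0, -1, 15, 0, 0, 0], [1, 0, 0, 8, 0, 0, 0]]}}

```text
clock: 21.7
position: [0.5071, 0.2706, 0.0556]
tool_rot: [0.73, 0.684, 0.007, 0.003]
force: [-0.4, 0.4, -0.6]
grip_width: 0.998
```

```bash
python3 plan.py "tall:41:86.5" 30
```

```text
t 21.7 p [507.1 270.6  55.6] phi 86.3 tilt 0.83 F [-0.4  0.4 -0.6] g 0.998 q6 2.01
   -0.9 -3.6 14.6 0 0 -0.004
  --  tall:41:86.5
upright fix (whole, tool axes): [ 0.0131 -0.0061 -0.0036]
```

Emit:
{"fn": "apply_moves", "kwargs": {"motion": [[1, -1, -3, 8, 0.013, -0.006, -0.003], [1, 0, -1, 5, 0, 0, 0], [1, 0, 0, 2, 0, 0, 0], [1, 0, 0, 0, 0, 0, 0], [1, 0, 0, 0, 0, 0, 0]]}}

```text
clock: 22.32
position: [0.5046, 0.2705, 0.0419]
tool_rot: [0.729, 0.685, 0.001, 0.001]
force: [0.3, 0.0, -0.9]
grip_width: 0.998
```

```bash
python3 plan.py "tall:41:86.5" 30
python3 - <<'E'
from bench import r
from h import *
d=r.read_camera("side"); crop(d,245,70,395,230,3.7,"pics/s6.png")
E
```

```text
t 22.32 p [504.6 270.5  41.9] phi 86.48 tilt 0.17 F [ 0.3  0.  -0.9] g 0.998 q6 2.01
   -0.6 -1.2 0.9 0 0 -0.0
  --  tall:41:86.5
upright fix (whole, tool axes): [ 0.0027 -0.0013 -0.0004]
```

View pics/s6.png

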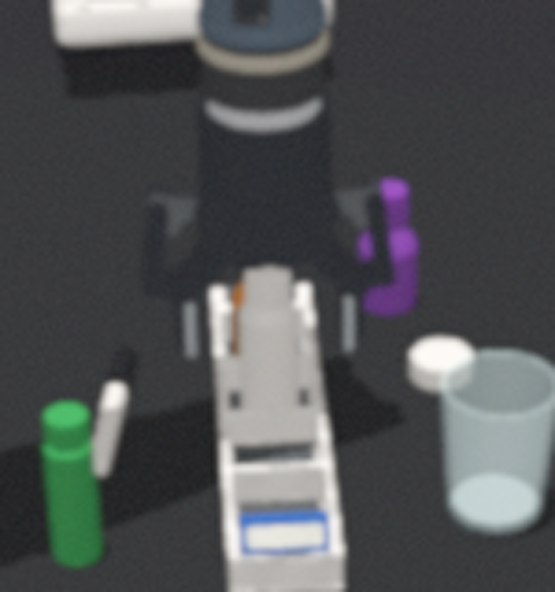

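The fingers at columns 191 and 348 straddle the tall bottle at 269. Closing. I'll also check how much clearance the purple look-alike leaves for the round bottle grasp.

Emit:
{"fn": "apply_moves", "kwargs": {"motion": [[1, -0.5, -1, 1, 0.003, -0.001, 0], [0, 0, 0, 0, 0, 0, 0], [0, 0, 0, 0, 0, 0, 0], [0, 0, 0, 0, 0, 0, 0], [0, 0, 0, 0, 0, 0, 0]]}}

```text
clock: 23.0
position: [0.5041, 0.2702, 0.0416]
tool_rot: [0.729, 0.685, 0.001, 0.0]
force: [0.0, -0.2, 0.2]
grip_width: 0.407
```

Emit:
{"fn": "apply_moves", "kwargs": {"motion": [[0, 0, 0, 0, 0, 0, 0], [0, 0, 0, 0, 0, 0, 0], [0, 0, 0, 0, 0, 0, 0], [0, 0, 0, -8, 0, 0, 0], [0, 0, 0, -20, 0, 0, 0]]}}

```text
clock: 23.62
position: [0.5017, 0.2692, 0.0676]
tool_rot: [0.729, 0.685, -0.002, -0.001]
force: [0.1, 0.3, -0.8]
grip_width: 0.409
```

Emit:
{"fn": "apply_moves", "kwargs": {"motion": [[0, 0, 0, -35, 0, 0, 0], [0, 0, 0, -45, 0, 0, 0], [0, 0, 0, -35, 0, 0, 0], [0, 0, 0, -5, 0, 0, 0], [0, 0, 0, 0, 0, 0, 0]]}}

```text
clock: 24.25
position: [0.5015, 0.2692, 0.1914]
tool_rot: [0.729, 0.685, -0.003, -0.001]
force: [-0.4, 0.4, -2.5]
grip_width: 0.407
```

```bash
python3 plan.py "m3:180:87.9" 42
python3 - <<'E'
from h import *
d=load("top0.npz");hsv=cv2.cvtColor(d["color"],cv2.COLOR_RGB2HSV);m=cv2.inRange(hsv,(130,100,40),(160,255,255))
P=cloud(d)[(m>0)&(d["depth"]>0)];print(len(P),P.min(0),P.max(0),np.median(P,0))
E
```

```text
t 24.25 p [501.5 269.2 191.4] phi 86.48 tilt 0.37 F [-0.4  0.4 -2.5] g 0.407 q6 2.01
   -39.5 4.8 0.9 0 0 -0.002
   -39.5 4.7 0.9 0 0 -0.002
   -39.5 4.6 0.9 0 0 -0.002
   -39.6 4.5 0.9 0 0 -0.002
   -39.6 4.5 0.9 0 0 -0.002
   -39.6 4.4 0.9 0 0 -0.002
   -39.6 4.3 0.9 0 0 -0.002
   -39.6 4.2 0.9 0 0 -0.002
   -39.6 4.2 0.9 0 0 -0.002
   -39.6 4.1 0.9 0 0 -0.002
   -39.6 4.0 0.9 0 0 -0.002
   -39.6 3.9 0.9 0 0 -0.002
   -39.6 3.9 0.9 0 0 -0.002
  --  m3:180:87.9
upright fix (whole, tool axes): [-0.006   0.0023 -0.0248]
368 [ 0.57764467  0.37894348 -0.0064225 ] [0.63722002 0.43787871 0.08697616] [0.59000619 0.3926707  0.04592568]
```

Emit:
{"fn": "apply_moves", "kwargs": {"motion": [[0, -25, 4, 0, -0.006, 0.001, -0.002], [0, -42, 5, -1, -0.003, 0, -0.002], [0, -42, 5, -1, -0.003, 0, -0.002], [0, -42, 5, -1, -0.003, 0, -0.002], [0, -42, 5, -1, -0.003, 0, -0.002]]}}

```text
clock: 24.88
position: [0.5092, 0.072, 0.183]
tool_rot: [0.722, 0.691, -0.004, -0.0]
force: [0.4, 0.7, -1.2]
grip_width: 0.406
```

Emit:
{"fn": "apply_moves", "kwargs": {"motion": [[0, -42, 5, -1, -0.003, 0, -0.002], [0, -42, 5, -1, -0.003, 0, -0.002], [0, -42, 5, -1, -0.003, 0, -0.002], [0, -42, 5, -1, -0.003, 0, -0.002], [0, -42, 5, -1, -0.003, 0, -0.002]]}}

```text
clock: 25.5
position: [0.519, -0.1441, 0.1751]
tool_rot: [0.719, 0.695, -0.004, -0.004]
force: [1.0, 0.8, -1.3]
grip_width: 0.41
```

```bash
python3 plan.py "m3:160:87.9" 42
```

```text
t 25.5 p [ 519.  -144.1  175.1] phi 88.09 tilt 0.63 F [ 1.   0.8 -1.3] g 0.41 q6 1.21
   -34.3 5.5 5.0 0 0 0.001
   -34.3 5.5 5.0 0 0 0.001
   -34.3 5.5 5.0 0 0 0.001
  --  m3:160:87.9
upright fix (whole, tool axes): [-0.011   0.0005  0.0032]
```

Emit:
{"fn": "apply_moves", "kwargs": {"motion": [[0, -36, 6, 0, -0.006, 0, 0.002], [0, -36, 6, 0, -0.005, 0, 0.001], [0, -25, 5, 5, -0.003, 0, 0], [0, -5, 2, 15, -0.002, 0, 0], [0, 0, 0, 15, 0, 0, 0]]}}

```text
clock: 26.12
position: [0.53, -0.2495, 0.1277]
tool_rot: [0.721, 0.693, 0.0, -0.005]
force: [0.5, -0.4, -0.8]
grip_width: 0.404
```

```bash
python3 plan.py "m3:80:87.9" 42
```

```text
t 26.12 p [ 530.  -249.5  127.7] phi 87.69 tilt 0.62 F [ 0.5 -0.4 -0.8] g 0.404 q6 1.06
   1.1 0.9 23.9 0 0 -0.002
   1.0 0.9 23.9 0 0 -0.002
  --  m3:80:87.9
upright fix (whole, tool axes): [-0.0076 -0.0077 -0.0037]
```

Emit:
{"fn": "apply_moves", "kwargs": {"motion": [[0, 1, 1, 20, -0.007, -0.007, -0.003], [0, 1, 1, 20, 0, 0, 0], [0, 0, 0, 5, 0, 0, 0], [0, 0, 0, 0, 0, 0, 0], [0, 0, 0, 0, 0, 0, 0]]}}

```text
clock: 26.75
position: [0.5292, -0.2395, 0.0757]
tool_rot: [0.718, 0.696, -0.0, -0.006]
force: [-0.2, -0.4, -0.8]
grip_width: 0.407
```

```bash
python3 plan.py "m3:42:87.9" 42
```

```text
t 26.75 p [ 529.2 -239.5   75.7] phi 88.25 tilt 0.64 F [-0.2 -0.4 -0.8] g 0.407 q6 1.06
   -7.9 2.9 33.7 0 0 0.006
  --  m3:42:87.9
upright fix (whole, tool axes): [-0.0084 -0.0074  0.0062]
```

Emit:
{"fn": "apply_moves", "kwargs": {"motion": [[0, -8, 3, 0, -0.008, -0.007, 0.006], [0, 0, 0, 0, 0, 0, 0], [0, 0, 0, 0, 0, 0, 0], [0, 0, 0, 0, 0, 0, 0], [0, 0, 0, 0, 0, 0, 0]]}}

```text
clock: 27.38
position: [0.5338, -0.2495, 0.0784]
tool_rot: [0.72, 0.694, 0.001, 0.003]
force: [0.9, -0.3, -0.9]
grip_width: 0.41
```

```bash
python3 plan.py "m3:42:87.9" 42
```

```text
t 27.38 p [ 533.8 -249.5   78.4] phi 87.85 tilt 0.3 F [ 0.9 -0.3 -0.9] g 0.41 q6 1.06
   1.9 -1.9 36.4 0 0 -0.001
  --  m3:42:87.9
upright fix (whole, tool axes): [ 0.0046  0.0025 -0.0008]
```

Emit:
{"fn": "apply_moves", "kwargs": {"motion": [[0, 2, -2, 14, 0.004, 0.002, 0], [0, 0, 0, 14, 0, 0, 0], [0, 0, 0, 7, 0, 0, 0], [0, 0, 0, 0, 0, 0, 0], [0, 0, 0, 0, 0, 0, 0]]}}

```text
clock: 28.0
position: [0.5317, -0.2472, 0.0416]
tool_rot: [0.72, 0.694, -0.0, 0.0]
force: [0.6, 0.5, 0.6]
grip_width: 0.407
```

```bash
python3 plan.py "m3:41.5:87.9" 42
```

```text
t 28.0 p [ 531.7 -247.2   41.6] phi 87.87 tilt 0.04 F [0.6 0.5 0.6] g 0.407 q6 1.06
   -0.3 0.2 0.1 0 0 -0.001
  --  m3:41.5:87.9
upright fix (whole, tool axes): [ 0.0002  0.0006 -0.0005]
```

Emit:
{"fn": "apply_moves", "kwargs": {"motion": [[0.5, 0, 0, 0, 0, 0, 0], [1, 0, 0, 0, 0, 0, 0], [1, 0, 0, 0, 0, 0, 0], [1, 0, 0, 0, 0, 0, 0], [1, 0, 0, 0, 0, 0, 0]]}}

```text
clock: 28.62
position: [0.532, -0.2473, 0.041]
tool_rot: [0.72, 0.694, 0.0, 0.0]
force: [-0.0, 0.1, 1.4]
grip_width: 1.001
```

Emit:
{"fn": "apply_moves", "kwargs": {"motion": [[1, 0, 0, -10, 0, 0, 0], [1, 0, 0, -25, 0, 0, 0], [1, 0, 0, -45, 0, 0, 0], [1, 0, 0, -45, 0, 0, 0], [1, 0, 0, -35, 0, 0, 0]]}}

```text
clock: 29.25
position: [0.5297, -0.2459, 0.2036]
tool_rot: [0.72, 0.694, -0.001, -0.003]
force: [-0.3, -1.3, -0.8]
grip_width: 1.0
```

```bash
python3 plan.py "round:205:86.5" 42
```

```text
t 29.25 p [ 529.7 -245.9  203.6] phi 87.86 tilt 0.35 F [-0.3 -1.3 -0.8] g 1.0 q6 1.06
   41.0 -3.4 -0.1 0 0 0.002
   41.0 -3.5 -0.1 0 0 0.002
   41.0 -3.6 -0.1 0 0 0.002
   40.9 -3.6 -0.1 0 0 0.002
   40.9 -3.7 -0.1 0 0 0.002
   40.9 -3.8 -0.1 0 0 0.002
   40.9 -3.9 -0.1 0 0 0.002
   40.9 -3.9 -0.1 0 0 0.002
   40.9 -4.0 -0.1 0 0 0.002
   40.9 -4.1 -0.1 0 0 0.002
   40.9 -4.1 -0.1 0 0 0.002
   40.9 -4.2 -0.1 0 0 0.002
   40.9 -4.3 -0.1 0 0 0.002
   40.9 -4.3 -0.1 0 0 0.002
  --  round:205:86.5
upright fix (whole, tool axes): [-0.0055 -0.0028  0.0238]
```

Emit:
{"fn": "apply_moves", "kwargs": {"motion": [[1, 42, -4, 0, 0, -0.002, 0.002], [1, 42, -4, 0, 0.003, 0, 0.002], [1, 42, -4, 1, 0.003, 0, 0.002], [1, 42, -4, 1, 0.003, 0, 0.002], [1, 42, -4, 1, 0.003, 0, 0.002]]}}

```text
clock: 29.88
position: [0.5226, -0.0344, 0.211]
tool_rot: [0.726, 0.688, -0.002, 0.002]
force: [1.5, 0.9, -0.7]
grip_width: 1.0
```

Emit:
{"fn": "apply_moves", "kwargs": {"motion": [[1, 42, -4, 1, 0.003, 0, 0.002], [1, 42, -4, 1, 0.003, 0, 0.002], [1, 42, -4, 1, 0.003, 0, 0.002], [1, 42, -4, 1, 0.003, 0, 0.002], [1, 42, -4, 1, 0.003, 0, 0.002]]}}

```text
clock: 30.5
position: [0.5152, 0.1834, 0.2103]
tool_rot: [0.73, 0.684, -0.004, -0.001]
force: [0.5, 0.1, 0.1]
grip_width: 1.003
```

```bash
python3 plan.py "round:205:86.5" 42
python3 - <<'E'
from bench import r
from h import *
d=r.read_camera("side"); cv2.imwrite("pics/s7.png",d["color"][:,:,::-1])
d=r.read_camera("top"); np.savez("top7.npz",**d); cv2.imwrite("pics/t7.png",d["color"][:,:,::-1])
E
```

```text
t 30.5 p [515.2 183.4 210.3] phi 86.27 tilt 0.48 F [0.5 0.1 0.1] g 1.003 q6 1.86
   36.1 -5.4 1.3 0 0 -0.001
   36.1 -5.4 1.3 0 0 -0.001
   36.1 -5.3 1.3 0 0 -0.001
   36.1 -5.3 1.3 0 0 -0.001
  --  round:205:86.5
upright fix (whole, tool axes): [-0.0066  0.0051 -0.0041]
```

View pics/s7.png

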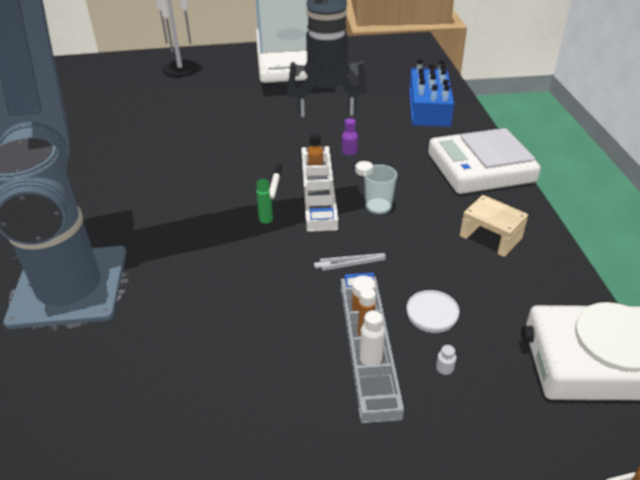

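Three bottles stand in rack places 1 to 3 at (362,290), (367,312) and (373,340). The round bottle's black cap is now visible from the side at (316,141), so I'll cross-check its position while moving to it.

Run:
```python
from bench import r
from h import *
d=r.read_camera("side"); np.savez("side8.npz",**d); crop(d,290,125,345,175,8,"pics/s8.png")
sub=d["color"][130:160,300:335].max(2); P=cloud(d)[130:160,300:335]
m=(P[...,2]>.084)&(P[...,2]<.097)&(P[...,0]>.47)&(P[...,0]<.54)
v,u=np.nonzero(m); print(m.sum(),u.min()+300,u.max()+300,v.min()+130,v.max()+130,P[m].min(0).round(4),P[m].max(0).round(4),np.median(P[m],0).round(4))
t=load("top0.npz"); Q=cloud(t)[230:275,175:205]; m=(Q[...,2]>.084)&(Q[...,2]<.097); print("top",m.sum(),Q[m].min(0).round(4),Q[m].max(0).round(4),Q[m].mean(0).round(4))
```

```text
71 309 319 133 140 [0.493  0.3183 0.0841] [0.5167 0.351  0.0939] [0.5053 0.3308 0.0886]
top 95 [0.494  0.3189 0.0843] [0.5171 0.3428 0.0947] [0.5052 0.3303 0.0885]
```

View pics/s8.png

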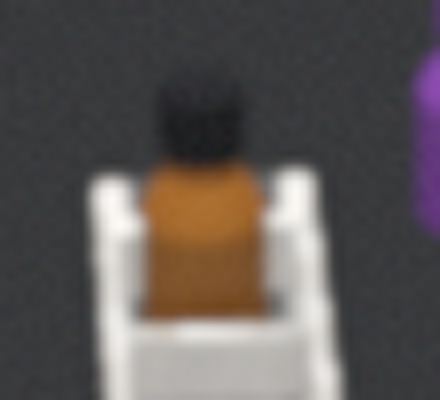

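Both views agree: the cap is centred at (0.505, 0.330) with its top at 0.09, as expected. I'll update the target.

```bash
sed -i 's/"round":(.503,.329)/"round":(.505,.330)/' plan.py; python3 plan.py "round:170:86.5" 42
```

```text
t 30.65 p [514.9 183.7 209.9] phi 86.48 tilt 0.52 F [ 0.3 -1.2 -1.3] g 0.997 q6 1.85
   36.3 -4.7 10.0 0 0 -0.0
   36.3 -4.7 10.0 0 0 -0.0
   36.3 -4.7 10.0 0 0 -0.0
   36.3 -4.7 10.0 0 0 -0.0
  --  round:170:86.5
upright fix (whole, tool axes): [-0.0073  0.0053 -0.0003]
```

Emit:
{"fn": "apply_moves", "kwargs": {"motion": [[1, 37, -5, 5, -0.004, 0.004, 0], [1, 37, -5, 10, 0, 0, 0], [1, 37, -5, 10, 0, 0, 0], [1, 35, -5, 10, 0, 0, 0], [1, 0, 0, 5, 0, 0, 0]]}}

```text
clock: 31.28
position: [0.5075, 0.329, 0.1726]
tool_rot: [0.731, 0.682, 0.0, 0.002]
force: [-0.6, -0.4, -0.6]
grip_width: 1.002
```

```bash
python3 plan.py "round:130:86.5" 42
```

```text
t 31.27 p [507.5 329.  172.6] phi 86.04 tilt 0.25 F [-0.6 -0.4 -0.6] g 1.002 q6 2.11
   0.4 -1.3 21.3 0 0 -0.004
   0.4 -1.3 21.3 0 0 -0.004
  --  round:130:86.5
upright fix (whole, tool axes): [ 0.0037  0.0024 -0.008 ]
```

Emit:
{"fn": "apply_moves", "kwargs": {"motion": [[1, 1, -2, 22, 0.004, 0.002, -0.008], [1, 0, -2, 22, 0, 0, 0], [1, 0, -1, 22, 0, 0, 0], [1, 0, 0, 15, 0, 0, 0], [1, 0, 0, 5, 0, 0, 0]]}}

```text
clock: 31.9
position: [0.5068, 0.3229, 0.0876]
tool_rot: [0.731, 0.682, 0.001, 0.003]
force: [0.5, -0.3, -0.4]
grip_width: 1.001
```

```bash
python3 plan.py "round:63:86.5" 42
```

```text
t 31.9 p [506.8 322.9  87.6] phi 86.06 tilt 0.33 F [ 0.5 -0.3 -0.4] g 1.001 q6 2.1
   7.0 -2.3 24.6 0 0 -0.008
  --  round:63:86.5
upright fix (whole, tool axes): [ 0.0053  0.0023 -0.0077]
```

Emit:
{"fn": "apply_moves", "kwargs": {"motion": [[1, 7, -2, 14, 0.005, 0.002, -0.007], [1, 0, 0, 8, 0, 0, 0], [1, 0, 0, 2, 0, 0, 0], [1, 0, 0, 0, 0, 0, 0], [1, 0, 0, 0, 0, 0, 0]]}}

```text
clock: 32.52
position: [0.5067, 0.3306, 0.064]
tool_rot: [0.729, 0.685, 0.001, 0.001]
force: [0.3, 0.4, 0.4]
grip_width: 1.0
```

```bash
python3 plan.py "round:63:86.5" 42
```

```text
t 32.52 p [506.7 330.6  64. ] phi 86.47 tilt 0.17 F [0.3 0.4 0.4] g 1.0 q6 2.1
   -0.7 -1.7 1.0 0 0 -0.001
  --  round:63:86.5
upright fix (whole, tool axes): [ 0.0028 -0.0012 -0.0005]
```

Emit:
{"fn": "apply_moves", "kwargs": {"motion": [[1, -0.5, -1.5, 1.5, 0.003, -0.001, 0], [0, 0, 0, 0, 0, 0, 0], [0, 0, 0, 0, 0, 0, 0], [0, 0, 0, 0, 0, 0, 0], [0, 0, 0, 0, 0, 0, 0]]}}

```text
clock: 33.15
position: [0.506, 0.3307, 0.0638]
tool_rot: [0.729, 0.685, 0.001, 0.0]
force: [0.1, -0.2, -1.2]
grip_width: 0.259
```

Emit:
{"fn": "apply_moves", "kwargs": {"motion": [[0, 0, 0, 0, 0, 0, 0], [0, 0, 0, 0, 0, 0, 0], [0, 0, 0, 0, 0, 0, 0], [0, 0, 0, -8, 0, 0, 0], [0, 0, 0, -10, 0, 0, 0]]}}

```text
clock: 33.78
position: [0.5046, 0.33, 0.0808]
tool_rot: [0.729, 0.685, -0.001, -0.0]
force: [0.3, -0.4, -0.6]
grip_width: 0.262
```

```bash
python3 plan.py "round:215:86.5" 42
python3 - <<'E'
from bench import r
from h import *
d=r.read_camera("side"); crop(d,255,70,375,190,5,"pics/s9.png")
E
```

```text
t 33.77 p [504.6 330.   80.8] phi 86.47 tilt 0.09 F [ 0.3 -0.4 -0.6] g 0.262 q6 2.1
   0.0 0.1 -33.5 0 0 -0.0
   0.0 0.1 -33.5 0 0 -0.0
   0.0 0.1 -33.5 0 0 -0.0
   0.0 0.1 -33.5 0 0 -0.0
  --  round:215:86.5
upright fix (whole, tool axes): [-0.0015  0.0005 -0.0005]
```

View pics/s9.png

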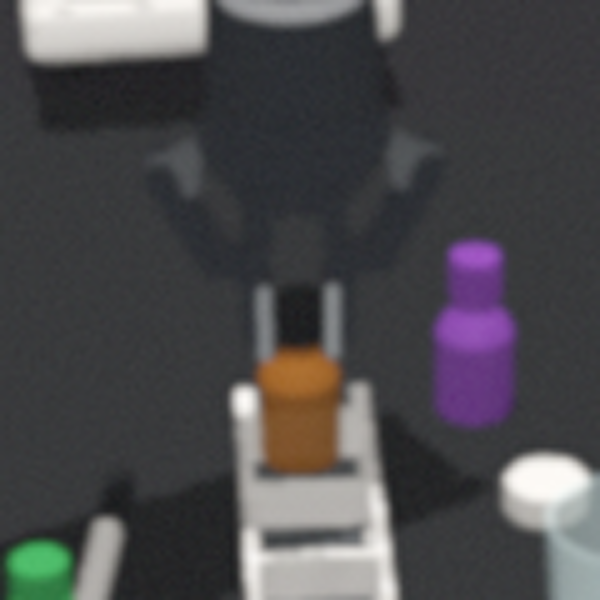

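The cap is held squarely between the pads and the bottle hangs upright just off its pad. Lifting.

Emit:
{"fn": "apply_moves", "kwargs": {"motion": [[0, 0, 0, -20, 0, 0, 0], [0, 0, 0, -35, 0, 0, 0], [0, 0, 0, -40, 0, 0, 0], [0, 0, 0, -35, 0, 0, 0], [0, 0, 0, -10, 0, 0, 0]]}}

```text
clock: 34.45
position: [0.5049, 0.33, 0.2272]
tool_rot: [0.729, 0.685, 0.0, -0.0]
force: [0.2, 0.9, -1.2]
grip_width: 0.256
```

```bash
python3 plan.py "m4:210:87.9" 42
```

```text
t 34.45 p [504.9 330.  227.2] phi 86.47 tilt 0.02 F [ 0.2  0.9 -1.2] g 0.256 q6 2.1
   -39.5 4.0 1.1 0 0 -0.002
   -39.5 3.9 1.1 0 0 -0.002
   -39.6 3.9 1.1 0 0 -0.002
   -39.6 3.8 1.1 0 0 -0.002
   -39.6 3.8 1.1 0 0 -0.002
   -39.6 3.7 1.1 0 0 -0.002
   -39.6 3.6 1.1 0 0 -0.002
   -39.6 3.6 1.1 0 0 -0.002
   -39.6 3.5 1.1 0 0 -0.002
   -39.6 3.4 1.1 0 0 -0.002
   -39.6 3.4 1.1 0 0 -0.002
   -39.6 3.3 1.1 0 0 -0.002
   -39.6 3.3 1.1 0 0 -0.002
   -39.6 3.2 1.1 0 0 -0.002
   -39.6 3.1 1.1 0 0 -0.002
   -39.6 3.1 1.1 0 0 -0.002
  --  m4:210:87.9
upright fix (whole, tool axes): [ 0.0001 -0.0004 -0.0249]
```

Cap grip, so I'll go a bit gentler across.

Emit:
{"fn": "apply_moves", "kwargs": {"motion": [[0, -15, 2, 0, 0, 0, -0.002], [0, -30, 3, -1, -0.002, 0, -0.002], [0, -36, 4, -1, -0.003, 0, -0.002], [0, -36, 4, -1, -0.003, 0, -0.002], [0, -36, 4, -1, -0.003, 0, -0.002]]}}

```text
clock: 35.08
position: [0.5101, 0.1696, 0.2225]
tool_rot: [0.724, 0.69, -0.002, 0.002]
force: [0.8, 0.2, -1.9]
grip_width: 0.257
```

Emit:
{"fn": "apply_moves", "kwargs": {"motion": [[0, -36, 4, -1, -0.003, 0, -0.002], [0, -36, 4, -1, -0.003, 0, -0.002], [0, -36, 4, -1, -0.003, 0, -0.002], [0, -36, 4, -1, -0.003, 0, -0.002], [0, -36, 4, -1, -0.003, 0, -0.002]]}}

```text
clock: 35.7
position: [0.5145, -0.0216, 0.2164]
tool_rot: [0.721, 0.693, -0.005, 0.002]
force: [0.1, -0.4, -0.9]
grip_width: 0.262
```

```bash
python3 plan.py "m4:210:87.9" 36
```

```text
t 35.7 p [514.5 -21.6 216.4] phi 87.74 tilt 0.58 F [ 0.1 -0.4 -0.9] g 0.262 q6 1.44
   -35.4 3.3 0.8 0 0 -0.0
   -35.4 3.3 0.8 0 0 -0.0
   -35.4 3.3 0.8 0 0 -0.0
   -35.4 3.3 0.8 0 0 -0.0
   -35.4 3.3 0.8 0 0 -0.0
   -35.4 3.2 0.8 0 0 -0.0
   -35.4 3.2 0.8 0 0 -0.0
   -35.4 3.2 0.8 0 0 -0.0
  --  m4:210:87.9
upright fix (whole, tool axes): [-0.0041  0.0092 -0.0029]
```

Emit:
{"fn": "apply_moves", "kwargs": {"motion": [[0, -36, 4, -1, -0.004, 0.004, -0.001], [0, -36, 4, -1, -0.003, 0.002, 0], [0, -36, 4, -1, -0.003, 0, 0], [0, -36, 4, -1, -0.003, 0, 0], [0, -36, 4, -1, -0.003, 0, 0]]}}

```text
clock: 36.33
position: [0.5185, -0.2103, 0.2095]
tool_rot: [0.722, 0.692, -0.002, -0.003]
force: [0.6, 0.4, -1.3]
grip_width: 0.257
```

Emit:
{"fn": "apply_moves", "kwargs": {"motion": [[0, -36, 4, -1, -0.003, 0, 0], [0, -36, 4, -1, -0.003, 0, 0], [0, -20, 3, 0, -0.002, 0, 0], [0, 0, 0, 0, 0, 0, 0], [0, 0, 0, 0, 0, 0, 0]]}}

```text
clock: 36.95
position: [0.5185, -0.3065, 0.201]
tool_rot: [0.724, 0.69, -0.001, -0.009]
force: [-0.2, -0.1, -0.3]
grip_width: 0.259
```

```bash
python3 plan.py "m4:150:87.9" 36;python3 - <<'E'
from bench import r
from h import *
d=r.read_camera("side"); cv2.imwrite("pics/s10.png",d["color"][:,:,::-1])
E
```

```text
t 36.95 p [ 518.5 -306.5  201. ] phi 87.29 tilt 0.99 F [-0.2 -0.1 -0.3] g 0.259 q6 0.97
   0.8 5.6 25.5 0 0 -0.005
   0.8 5.6 25.5 0 0 -0.005
  --  m4:150:87.9
upright fix (whole, tool axes): [-0.0136 -0.0107 -0.0106]
```

View pics/s10.png

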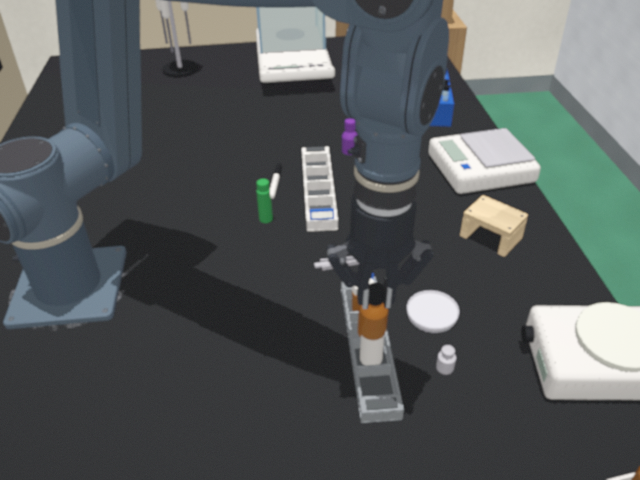

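The round bottle hangs upright at (374,310) above the rack. Three bottles are standing and the carrier is empty. I'll centre over place 4.

Emit:
{"fn": "apply_moves", "kwargs": {"motion": [[0, 0, 7, 8, -0.013, -0.01, -0.01], [0, 0, 4, 8, 0, 0, 0], [0, 0, 0, 8, 0, 0, 0], [0, 0, 0, 0, 0, 0, 0], [0, 0, 0, 0, 0, 0, 0]]}}

```text
clock: 37.62
position: [0.5309, -0.3033, 0.1754]
tool_rot: [0.718, 0.696, 0.0, -0.0]
force: [0.2, 0.1, -1.3]
grip_width: 0.256
```

```bash
python3 plan.py "m4:130:87.9" 36
```

```text
t 37.62 p [ 530.9 -303.3  175.4] phi 88.19 tilt 0.03 F [ 0.2  0.1 -1.3] g 0.256 q6 0.97
   -1.1 -0.5 22.7 0 0 0.003
   -1.1 -0.5 22.7 0 0 0.003
  --  m4:130:87.9
upright fix (whole, tool axes): [ 0.0002 -0.0004  0.0051]
```

Emit:
{"fn": "apply_moves", "kwargs": {"motion": [[0, -2, 0, 18, 0, 0, 0.003], [0, -1, 0, 18, 0, 0, 0], [0, -1, 0, 18, 0, 0, 0], [0, 0, 0, 10, 0, 0, 0], [0, 0, 0, 0, 0, 0, 0]]}}

```text
clock: 38.25
position: [0.5296, -0.3074, 0.1051]
tool_rot: [0.72, 0.694, -0.0, -0.002]
force: [0.0, 0.5, 0.3]
grip_width: 0.264
```

```bash
python3 plan.py "m4:64:87.9" 36
```

```text
t 38.25 p [ 529.6 -307.4  105.1] phi 87.96 tilt 0.17 F [0.  0.5 0.3] g 0.264 q6 0.97
   1.0 0.1 20.5 0 0 0.001
   1.0 0.1 20.5 0 0 0.001
  --  m4:64:87.9
upright fix (whole, tool axes): [-0.0022 -0.0021  0.0011]
```

Emit:
{"fn": "apply_moves", "kwargs": {"motion": [[0, 1, 0, 12, -0.002, -0.002, 0.001], [0, 0, 0, 12, 0, 0, 0], [0, 0, 0, 9, 0, 0, 0], [0, 0, 0, 2, 0, 0, 0], [0, 0, 0, 0, 0, 0, 0]]}}

```text
clock: 38.88
position: [0.5303, -0.3066, 0.0687]
tool_rot: [0.72, 0.694, 0.0, 0.001]
force: [-0.8, 0.1, -0.0]
grip_width: 0.261
```

```bash
python3 plan.py "m4:64:87.9" 36
```

```text
t 38.88 p [ 530.3 -306.6   68.7] phi 87.91 tilt 0.12 F [-0.8  0.1 -0. ] g 0.261 q6 0.97
   1.2 -0.6 4.7 0 0 0.0
  --  m4:64:87.9
upright fix (whole, tool axes): [0.0016 0.0012 0.0003]
```

Emit:
{"fn": "apply_moves", "kwargs": {"motion": [[0, 1, -0.5, 3, 0.0015, 0.001, 0], [0, 0, 0, 2, 0, 0, 0], [0, 0, 0, 0, 0, 0, 0], [0, 0, 0, 0, 0, 0, 0], [0, 0, 0, 0, 0, 0, 0]]}}

```text
clock: 39.5
position: [0.5307, -0.3062, 0.0649]
tool_rot: [0.72, 0.694, 0.0, 0.001]
force: [0.2, -0.0, -0.7]
grip_width: 0.258
```

```bash
python3 plan.py "m4:64:87.9" 36
```

```text
t 39.5 p [ 530.7 -306.2   64.9] phi 87.91 tilt 0.16 F [ 0.2 -0.  -0.7] g 0.258 q6 0.97
   0.8 -0.9 0.9 0 0 0.0
  --  m4:64:87.9
upright fix (whole, tool axes): [0.0022 0.0016 0.0002]
```

Emit:
{"fn": "apply_moves", "kwargs": {"motion": [[0, 0, 0, 1.5, 0.002, 0.001, 0], [0, 0, 0, 0.5, 0, 0, 0], [0, 0, 0, 0, 0, 0, 0], [0.35, 0, 0, 0, 0, 0, 0], [0.5, 0, 0, 0, 0, 0, 0]]}}

```text
clock: 40.12
position: [0.5312, -0.3066, 0.0638]
tool_rot: [0.72, 0.694, -0.0, 0.001]
force: [-0.2, 0.2, 0.4]
grip_width: 0.499
```

Emit:
{"fn": "apply_moves", "kwargs": {"motion": [[1, 0, 0, 0, 0, 0, 0], [1, 0, 0, 0, 0, 0, 0], [1, 0, 0, 0, 0, 0, 0], [1, 0, 0, 0, 0, 0, 0], [1, 0, 0, -8, 0, 0, 0]]}}

```text
clock: 40.75
position: [0.5308, -0.3063, 0.0713]
tool_rot: [0.72, 0.694, -0.0, 0.0]
force: [-0.8, -0.3, -0.8]
grip_width: 1.0
```

Emit:
{"fn": "apply_moves", "kwargs": {"motion": [[1, 0, 0, -25, 0, 0, 0], [1, 0, 0, -45, 0, 0, 0], [1, 0, 0, -45, 0, 0, 0], [1, 0, 0, -30, 0, 0, 0], [1, 0, 0, 0, 0, 0, 0]]}}

```text
clock: 41.38
position: [0.5308, -0.3062, 0.2235]
tool_rot: [0.72, 0.694, 0.0, 0.002]
force: [0.4, -0.2, 0.8]
grip_width: 0.999
```

Emit:
{"fn": "apply_moves", "kwargs": {"motion": [[1, 0, -40, -5, 0, 0, 0], [1, 0, -50, -5, 0, 0, 0], [1, 0, -50, 0, 0, 0, 0], [1, 0, -30, 0, 0, 0, 0], [1, 0, 0, 0, 0, 0, 0]]}}

```text
clock: 42.0
position: [0.3552, -0.2983, 0.2263]
tool_rot: [0.719, 0.695, -0.0, -0.003]
force: [-0.3, 0.5, 0.5]
grip_width: 1.001
```

```bash
python3 plan.py
python3 - <<'E'
from bench import r
from h import *
d=r.read_camera("side"); np.savez("sideF.npz",**d); cv2.imwrite("pics/sF.png",d["color"][:,:,::-1])
d=r.read_camera("top"); np.savez("topF.npz",**d); cv2.imwrite("pics/tF.png",d["color"][:,:,::-1]); crop(d,355,180,505,255,5,"pics/tFc.png")
E
```

```text
t 42.0 p [ 355.2 -298.3  226.3] phi 87.97 tilt 0.29 F [-0.3  0.5  0.5] g 1.001 q6 0.76
upright fix (whole, tool axes): [-0.0042 -0.0029  0.    ]
```

View pics/sF.png

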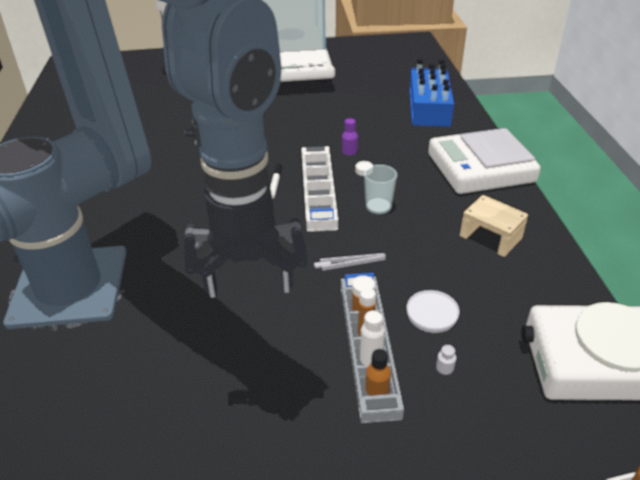

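View pics/tFc.png

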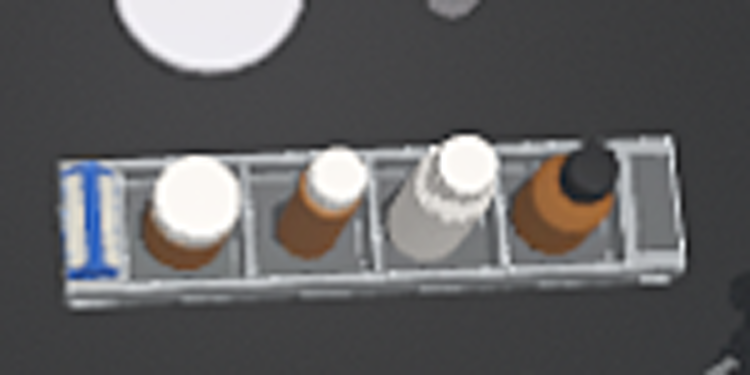

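All four are in the rack in the order jar, vial, tall, round from the holder, all upright. As a numeric check, I'll put the top centres in rack coordinates.

Run:
```python
from h import *
c=np.array([.533,-.2185]); a=np.radians(87.9); ey=np.array([np.cos(a),np.sin(a)]); ex=np.array([ey[1],-ey[0]])
for f in("topF","sideF"):
    d=load(f+".npz"); P=cloud(d).reshape(-1,3); xy=np.c_[(P[:,:2]-c)@ex,(P[:,:2]-c)@ey]
    for n,y0,h in(("jar",.087,.068),("slim",.029,.102),("tall",-.029,.106),("round",-.087,.09)):
        m=(abs(xy[:,0])<.028)&(abs(xy[:,1]-y0)<.028)&(abs(P[:,2]-h)<.006)
        e=(xy[m].min(0)+xy[m].max(0))/2
        print(f,n,m.sum(),"mean mm",(xy[m].mean(0)*1000).round(1),"mid",(e*1000).round(1),"off y",((xy[m,1].mean()-y0)*1000).round(1),"z",P[m,2].mean().round(4))
```

```text
topF jar 208 mean mm [ 0.  85.7] mid [ 0.5 85.2] off y -1.3 z 0.0672
topF slim 100 mean mm [-1.9 29.4] mid [-1. 29.] off y 0.4 z 0.1013
topF tall 118 mean mm [ -0.5 -26.4] mid [ -0.1 -26.4] off y 2.6 z 0.1055
topF round 80 mean mm [ -0.1 -85.2] mid [ -0.8 -86.4] off y 1.8 z 0.0895
sideF jar 267 mean mm [-0.3 87.5] mid [ 0.8 87.7] off y 0.5 z 0.0674
sideF slim 157 mean mm [-1.7 28.3] mid [-1.4 29.1] off y -0.7 z 0.1008
sideF tall 206 mean mm [ -0.5 -27.1] mid [ -0.4 -24.8] off y 1.9 z 0.1048
sideF round 193 mean mm [  0.7 -86.6] mid [  0.7 -84.8] off y 0.4 z 0.0887
```

All the offsets are within 3 mm and the tops are at the expected heights. Handing in.

```bash
python3 -c "
from bench import r
s=r.sense(); print(s['clock'],abs(s['dq']).max().round(4)); print(r.close_job())"
```

```text
42.1 0.0279
the job is handed in; nothing more can be done
None
```

I moved all four bottles from the carrier into the metal rack in their original sequence and handed the job in at about 42 s. Counting from the blue holder, places 1 to 4 hold the wide jar, slim vial, tall bottle and round bottle.

- **Positions:** in both camera views, every bottle's top is within 3 mm of its compartment centre.
- **Standing:** the tops are at the right height for bottles standing on the pads. All four look upright in the pictures. I checked tilt only that way and did not work out an angle.
- **Gripper:** it is open and clear, about 0.18 m from the rack.
- **Look-alikes:** I did not touch the purple bottle or the green vial.

No check failed. The arm drifted up to about 12 mm off line and 2° off vertical on the faster moves, and I corrected this before each grasp and each release. The two views' first estimates of bottle positions differed by up to 3 mm.

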